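# Seat the cuvette under the push-latch cover of the colorimeter

## Task

Press the free edge of the colorimeter's blue cover so that its push latch lets go and it swings open, then push the orange-capped cuvette fully down into its well with a fingertip. Finally swing the cover shut and press it down so that it latches and stays closed. Only press and push: do not pull the cuvette up, and leave the other things on the bench where they are.

Things in the scene. Friction and masses are not known exactly. Their poses are not given: they have to be found in the camera images.
- meter: Fixed grey bench colorimeter with a blue foot band, 240 (x) by 170 (y) by 75 mm high; origin at the centre of its underside, z up. Display and keys at its -x end. The blue cover, hinged on its left (+y) side, hides a compartment centred at x +30 mm: a recess 92 mm in x, y -32 to +34 mm, floor 50 mm above the bench. A small vial stands on the deck at the display end.
- cover (a joint): Cover angle (rad). 0: latched shut; 1.75: open, leaning just past upright to meter +y, held by its spring; -0.07: pressed in to its stop. Push-push latch: each full press of the free edge (in to the stop, 6 mm down) and release changes state. If latched it springs open in about 2 s; if swung down from open it rises to 0 and stays latched. A part press changes nothing.
- cover_hinge (a point): Point on the hinge axis, half-way along it, fixed to the meter at x +30, y +40, 83 mm above the bench; has the meter's axes, and the hinge runs along x. Closed, the cover is a blue plate 100 (x) by 92 mm, 6 mm thick, reaching from the hinge towards -y, its underside level with the axis. To shut it, push its outer face over from the +y side (2 to 4 N at the edge), then down.
- cover_pad (a point): Centre of the white round press mark (22 mm) on the cover's outer face, 78 mm from the hinge axis, 14 mm from the free edge, 89 mm above the bench when shut: press here, slowly, until it stops firmly (3 to 10 N). Moves with the cover; z is the outer face's normal (up when shut). As the cover springs up it follows the finger, so leave towards meter -y and up.
- cuvette (a joint): How far the cuvette is pushed into its well (m): 0 to 0.003 at the start, 0.010 is fully home on a hard stop; negative means pulled up. A clip holds it by friction: it takes about 4 N to slide, and it stays where it is left.
- cuvette_top (a point): Centre of the flat top of the cuvette's orange round cap (18 mm across, 10 mm tall), at meter x = +30, y = -2 mm. It is 70 mm above the bench when the joint reads 0 and 60 mm when fully home, that is 10 mm above the compartment's floor. The cover hides it until opened.
- vial: Small amber vial with a white lid, 20 mm across, 42 mm tall, standing on the meter's deck at the display end; origin at its underside. Leave alone.
- beaker_a: Clear plastic beaker, 90 mm across, 115 mm tall; origin at its underside. Leave alone.
- beaker_b: Clear plastic beaker, 84 mm across, 105 mm tall; origin at its underside. Leave alone.
- jar: White screw-top jar, 68 mm across, 70 mm tall; origin at its underside. Leave alone.
- dish: Black shallow dish, 72 mm across, 20 mm tall; origin at its underside. Leave alone.
- wash_bottle: White wash bottle with a red top, 72 mm across, 180 mm tall; origin at its underside. Leave alone.
- cuvette_box: Cardboard box 80 by 60 by 30 mm; origin at its underside. Leave alone.

How it is judged:
By the outcome, as a careful person would: the job done as asked, in the order asked, and still so for the second after the job is handed in, with the robot touching nothing.
It also fails if it takes over 64 s, if anything falls off the work surface, if the arm or the gripper's body presses on something with over 40 N, if the wrist force passes 120 N, or if a joint passes its speed limit or range.

## Robot

A 7-joint arm with a two-finger parallel gripper is mounted at the origin on the work surface. World frame = base frame: x ahead of the robot, y to its left, z up, the work surface at z = 0. Lengths are in m, angles in degrees, forces in N, time in s.
With the tool pointing down it reaches from about 0.425 to 0.875 m from the base axis. Payload 4.7 kg.
Tool frame: the origin (TCP) lies on the front face of the gripper's body, between the roots of the fingers; the fingertips stand 70 mm ahead of it and the grasp point (between the pads) lies 51 mm ahead of it; z points along the fingers, y is the direction in which the jaws open and shut (so a half turn about z gives the same grasp; the last joint's range is limited). The gripper opens to 87 mm and grips with 3 to 60 N. Pads are 19 mm wide; open, the fingers measure 117 mm over their backs; the gripper's body (75 mm by 190 mm) begins 51 mm behind the grasp point.
Start: joints at [70.881, 18.392, -4.016, 83.108, 1.295, 78.541, -3.26], TCP at [0.222, -0.611, 0.292] pointing down, gripper open.
Joint ranges: [-163.93, 163.93], [-17.29, 119.83], [-79.2, 71.16], [3.27, 140.29], [-89.18, 269.18], [5.43, 117.66], [-154.24, 154.24]. Speed limits (degrees/s): [147.25, 147.25, 180, 180, 180, 180, 180].

## Interface

Orientations are given as [roll, pitch, yaw] about the fixed x, y, z axes, in that order (R = Rz(yaw) Ry(pitch) Rx(roll)).
In Python, from cell import env gives the robot as it stands.
- The arm moves only by the tool drive_tool, never from a script. Its argument "commands" is a list of rows, each a list of 7 numbers: the shift along the tool's x, y, z in cm, then the turn, a rotation vector about the tool's x, y, z in degrees, then the opening, from 0 (shut) to 1 (fully open). In form: [[tx, ty, tz, rx, ry, rz, hand], ...]. A call has 1 to 20 rows; each row shifts and turns the commanded pose from where the row before left it, along the tool's axes as they then stand; what a row does not reach is not made up. A row lasts 1/12 s, in which the tool goes at most 41.7 mm and 7.16 degrees, less where a joint would pass 70% of its speed; a pose out of reach is approached as far as the arm can. A call is refused whole if a number of a shift passes 4.17 or a number of a turn 7.16, either way. A call with a gripper value outside its range is refused whole. The fingers move at their own pace and stop on an object; "force" is the grip in N (left out, the last holds). Time passes only in rows, so rows that do not move let the fingers close. It gives the time, the measured TCP pose, the force and the opening at its end, in the units of the state.
- env.get_obs(): the state, without advancing time (a new reading comes with each control period).
- env.read_camera(name): name is "scene" or "top" or "wrist"; returns a dict with "img" (384x512x3 uint8, blue, green, red), "mtx" (3x3 intrinsics, pixels), "pose" (4x4, takes a point from camera to world coordinates). Camera axes: x right, y down, z forward; pixel columns grow to the right and rows downward; lengths in m; the calibration is good to about 2 mm. A picture is of the moment at which its call begins. There is no depth.
- env.sign_off(): hands the job in, once; it reports no verdict.
The state is a dict: "time_s": time; "qpos": joint angles; "joint_velocities": joint speeds; "effort": joint torques, N m; "tool_pos": TCP position; "tool_rot": TCP orientation; "force": force on the tool from outside, world axes, zero at the start; "wrist_torque": the same for the moment, N m; "grip_width": finger opening in m.
Only numpy, scipy, OpenCV 4.12 (cv2) and the standard library are available. Lean on these libraries where they do the work, as an engineer would, in place of code of your own. Each camera call takes 0.05 s, during which the arm holds its last target.

## Working session

There is one attempt and no reset: what is moved stays moved. The work goes in short steps, Python scripts to look and compute and a tool call to move; the robot and the scene stay as the last step left them, time stands still between calls to the robot, and variables do not carry over. Pictures are saved under pics/ and viewed, and the job is handed in when it is done.

Besides the shell and the picture viewer there is one more tool, called after ">>>" by a JSON object that holds its "method" and its "body". drive_tool: Moves the arm, as the interface text tells. Its arguments: {"type":"object","properties":{"commands":{"type":"array"},"force":{"type":"number"}},"required":["commands"]}

```bash
ls; mkdir -p pics
python3 - <<'E'
from cell import env
import cv2
o=env.get_obs(); print(o)
for n in ("scene","top","wrist"):
    c=env.read_camera(n); cv2.imwrite(f"pics/{n}0.png",c["img"]); print(n,c["mtx"].round(1).tolist(),c["pose"].round(3).tolist())
E
```

```text
pics
{'time_s': 0.0, 'qpos': array([70.88153518, 18.4373438 , -4.01502788, 83.17645322,  1.2962034 ,
       78.54134408, -3.25947994]), 'joint_velocities': array([ 0.04638675, -0.0275217 ,  0.06435689,  0.00596633, -0.07162281,
        0.08757034,  0.06631611]), 'effort': array([ 2.74385802e-04, -4.91296721e+01, -4.04117480e-01, -3.12534714e+01,
       -6.39734580e-02,  4.39442054e-02,  1.78533965e-04]), 'tool_pos': array([ 0.22132639, -0.61069478,  0.29116719]), 'tool_rot': array([-1.79890170e+02,  7.23568574e-03,  1.99285380e+01]), 'force': array([-0.44338206,  0.31103271,  1.09722227]), 'wrist_torque': array([-0.00515281, -0.0407837 ,  0.02752242]), 'grip_width': 0.08730748373887684}
scene [[432.8, 0.0, 251.0], [0.0, 432.8, 190.6], [0.0, 0.0, 1.0]] [[-0.811, 0.448, -0.375, 1.012], [0.584, 0.636, -0.504, 0.621], [0.013, -0.628, -0.778, 0.975], [0.0, 0.0, 0.0, 1.0]]
top [[395.6, 0.0, 258.3], [0.0, 395.6, 190.1], [0.0, 0.0, 1.0]] [[-0.013, -0.982, 0.186, 0.339], [-1.0, 0.011, -0.013, 0.019], [0.01, -0.186, -0.982, 1.366], [0.0, 0.0, 0.0, 1.0]]
wrist [[286.1, 0.0, 253.9], [0.0, 286.1, 189.9], [0.0, 0.0, 1.0]] [[0.342, -0.91, -0.234, 0.286], [-0.94, -0.332, -0.083, -0.588], [-0.002, 0.248, -0.969, 0.383], [0.0, 0.0, 0.0, 1.0]]
```

View pics/scene0.png

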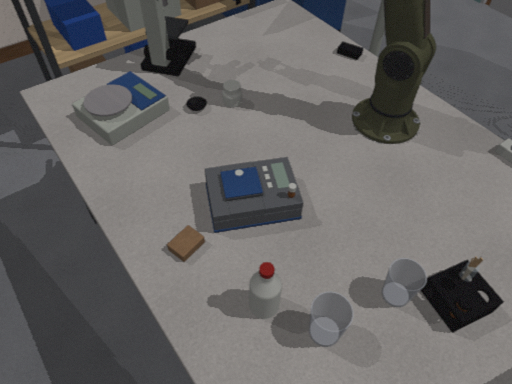

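View pics/top0.png

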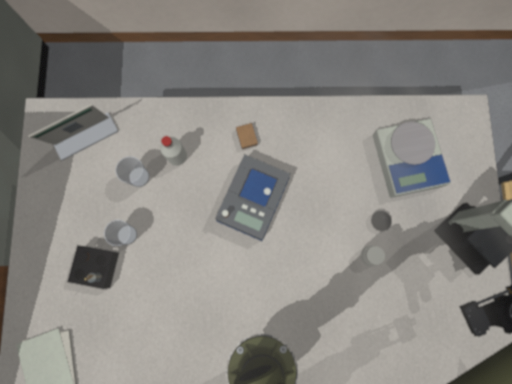

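View pics/wrist0.png

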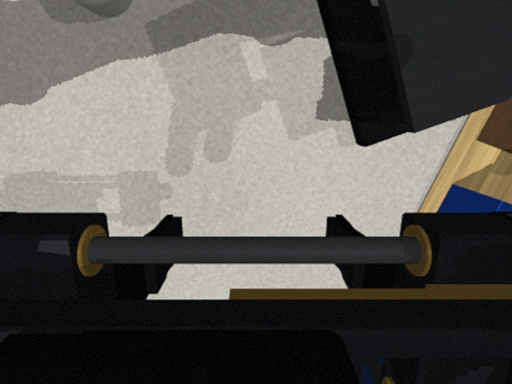

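The scene view shows the meter at about (253,193), with the blue cover at (241,183) and the white pad at (239,173). In the top view the meter is at (256,197), pad at (267,191), and the display end faces the robot.

```bash
cat > h.py <<'E'
import numpy as np, cv2
from cell import env
def ray(c,uv):
    K=c["mtx"];T=c["pose"]
    d=T[:3,:3]@np.linalg.solve(K,[uv[0],uv[1],1.]); return T[:3,3],d/np.linalg.norm(d)
def onz(c,uv,z):
    o,d=ray(c,uv); return o+d*(z-o[2])/d[2]
def tri(rs):
    A=np.zeros((3,3));b=np.zeros(3)
    for o,d in rs:
        P=np.eye(3)-np.outer(d,d);A+=P;b+=P@o
    p=np.linalg.solve(A,b); return p,[float(np.linalg.norm(np.cross(p-o,d))) for o,d in rs]
def proj(c,p):
    T=np.linalg.inv(c["pose"]);q=c["mtx"]@(T[:3,:3]@np.asarray(p)+T[:3,3]);return q[:2]/q[2]
def shot(n,f):
    c=env.read_camera(n);cv2.imwrite("pics/"+f,c["img"]);return c
E
python3 - <<'E'
from h import *
rs=[];
for n,(x0,x1,y0,y1) in dict(top=(200,310,145,245),scene=(190,315,150,240)).items():
    c=env.read_camera(n); im=c["img"]; 
    cv2.imwrite(f"pics/crop_{n}.png",cv2.resize(im[y0:y1,x0:x1],None,fx=6,fy=6,interpolation=cv2.INTER_CUBIC))
    b,g,r=[im[...,i].astype(int) for i in range(3)]
    m=np.zeros(b.shape,np.uint8); m[y0:y1,x0:x1]=((b-r>45))[y0:y1,x0:x1]*255
    cs,_=cv2.findContours(m,cv2.RETR_EXTERNAL,cv2.CHAIN_APPROX_NONE)
    for k in cs:
        if cv2.contourArea(k)>100: 
            rr=cv2.minAreaRect(k);print(n,rr); Q=cv2.boxPoints(rr)
            if cv2.contourArea(k)>400: 
                ap=cv2.approxPolyDP(k,4,True)[:,0]; print(ap.tolist()); print(np.array([onz(c,q,.089)[:2] for q in ap.astype(float)]).round(3).tolist())
            w=np.zeros_like(m); cv2.drawContours(w,[cv2.convexHull(k)],-1,255,-1)
            w2=((np.minimum(np.minimum(b,g),r)>120)&(w>0))
            if w2.sum()>5:
                v,u=np.nonzero(w2); p=(u.mean(),v.mean()); print('pad',n,p,w2.sum(),onz(c,p,.089)); rs.append(ray(c,p))
print(len(rs)); print(tri(rs))
E
```

```text
top ((257.77587890625, 187.18968200683594), (27.04912757873535, 28.887418746948242), 23.198589324951172)
[[251, 170], [241, 195], [264, 205], [268, 196], [262, 189], [271, 189], [275, 180]]
[[0.649, 0.026], [0.565, 0.059], [0.531, -0.015], [0.561, -0.029], [0.585, -0.01], [0.584, -0.039], [0.614, -0.053]]
pad top (np.float64(266.86046511627904), np.float64(191.0)) 43 [ 0.57763932 -0.0255411   0.089     ]
scene ((241.03466796875, 181.72543334960938), (26.381921768188477, 37.25401306152344), 81.25383758544922)
[[254, 167], [242, 169], [242, 176], [234, 170], [221, 172], [226, 197], [261, 192]]
[[0.529, -0.016], [0.56, -0.029], [0.575, -0.008], [0.58, -0.039], [0.613, -0.053], [0.65, 0.027], [0.566, 0.066]]
pad scene (np.float64(238.6), np.float64(172.02857142857144)) 35 [ 0.57396186 -0.02522115  0.089     ]
2
(array([ 0.57612333, -0.02446995,  0.09158365]), [0.0014078140676024855, 0.0014078140676026714])
```

```bash
python3 -c "
import cv2,numpy as np
a=cv2.imread('pics/crop_top.png');b=cv2.imread('pics/crop_scene.png')
cv2.imwrite('pics/crops.png',cv2.resize(np.hstack([a[:540],b[:540]]),(800,306)))"
```

```text
(no output)
```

View pics/crops.png

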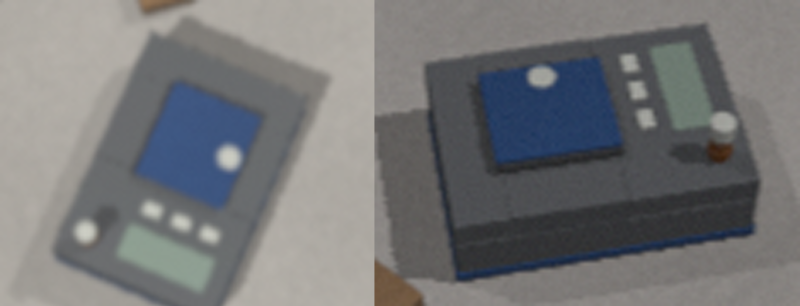

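```bash
cat >> h.py <<'E'
from scipy.spatial.transform import Rotation as Ro
YAW=-24.
c_,s_=np.cos(np.radians(YAW)),np.sin(np.radians(YAW))
EX=np.array([c_,s_,0]);EY=np.array([-s_,c_,0]);EZ=np.array([0,0,1.])
PAD=np.array([.576,-.0250,.089])
O=PAD-(30*EX-38*EY)/1000; O[2]=0
def m2w(x,y,z): return O+(x*EX+y*EY+z*EZ)/1000
def w2m(p): d=(np.asarray(p)-O)*1000; return np.array([d@EX,d@EY,d[2]])
def Rt(t):
    t=np.radians(t);x=np.cos(t)*EY+np.sin(t)*EZ;z=np.sin(t)*EY-np.cos(t)*EZ
    return np.c_[x,np.cross(z,x),z]
def cur():
    o=env.get_obs();return np.array(o["tool_pos"]),Ro.from_euler('xyz',o["tool_rot"],degrees=True).as_matrix(),o
def go(tip,tilt,ox=0):
    """tip in meter mm = where tool point (ox,0,70mm) should be; prints shift(cm, current tool axes) and rotvec to turn"""
    p,R,o=cur();Rg=Rt(tilt);tg=m2w(*tip)-Rg@np.array([ox/1000,0,.07])
    print("t",round(o["time_s"],2),"q",o["qpos"].round(1),"F",o["force"].round(1),"tipnow m",w2m(p+R@[0,0,.07]).round(1))
    print("shift cm",(R.T@(tg-p)*100).round(2),"rot deg",np.degrees(Ro.from_matrix(R.T@Rg).as_rotvec()).round(2), "afterwards shift in goal axes",(Rg.T@(tg-p)*100).round(2))
E
python3 - <<'E'
from h import *
go((30,-38,130),15)
c=env.read_camera("scene");print(proj(c,cur()[0]))
c2=env.read_camera("top");print(proj(c2,cur()[0]), onz(c2,(165,142),.18),onz(c2,(126,170),.1))
E
```

```text
t 0.25 q [70.9 18.4 -4.  83.1  1.3 78.5 -3.3] F [-0.1 -0.5  0.5] tipnow m [ -55.6 -717.4  221.7]
shift cm [ 52.05 -41.68   9.45] rot deg [  5.98  14.16 -45.8 ] afterwards shift in goal axes [61.44  8.56 26.21]
[224.89263405 -20.99965707]
[493.94217981 307.28787185] [0.71963417 0.29238923 0.18      ] [0.65092807 0.43544045 0.1       ]
```

Run:
```python
from h import *
s=env.read_camera("scene");t=env.read_camera("top")
for uv in [(142,65),(186,72),(172,18),(150,45),(163,35)]: print('s',uv,onz(s,uv,0.01).round(3))
for uv in [(440,228),(477,270),(508,260),(468,205),(445,225),(512,200)]: print('t',uv,onz(t,uv,0.01).round(3),onz(t,uv,.3).round(3))
a=cv2.resize(s["img"][0:130,90:290],None,fx=4,fy=4);cv2.imwrite('pics/a1.png',a)
b=cv2.resize(t["img"][100:384,330:512],None,fx=2,fy=2);cv2.imwrite('pics/b1.png',b)
```

```text
s (142, 65) [ 0.527 -0.726  0.01 ]
s (186, 72) [ 0.414 -0.596  0.01 ]
s (172, 18) [ 0.272 -0.954  0.01 ]
s (150, 45) [ 0.441 -0.827  0.01 ]
s (163, 35) [ 0.366 -0.861  0.01 ]
t (440, 228) [ 0.456 -0.622  0.01 ] [ 0.431 -0.485  0.3  ]
t (477, 270) [ 0.313 -0.734  0.01 ] [ 0.318 -0.573  0.3  ]
t (508, 260) [ 0.344 -0.844  0.01 ] [ 0.343 -0.659  0.3  ]
t (468, 205) [ 0.535 -0.728  0.01 ] [ 0.493 -0.569  0.3  ]
t (445, 225) [ 0.466 -0.641  0.01 ] [ 0.439 -0.5    0.3  ]
t (512, 200) [ 0.55  -0.885  0.01 ] [ 0.505 -0.692  0.3  ]
```

View pics/a1.png

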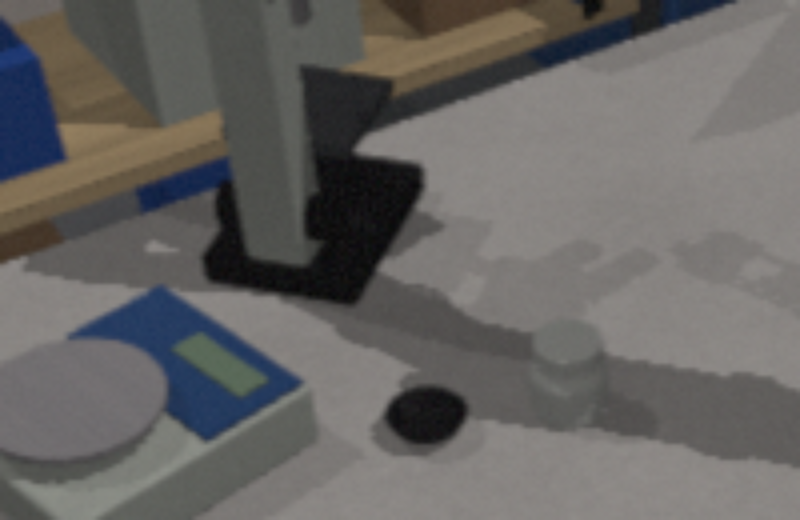

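View pics/b1.png

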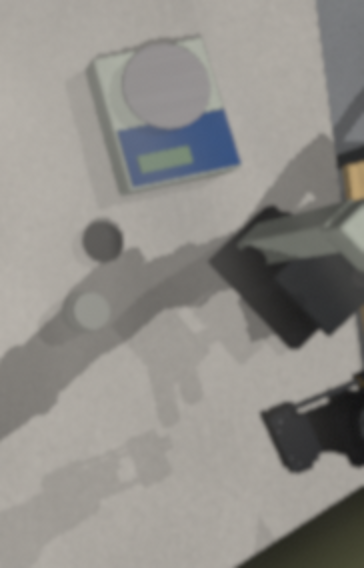

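The scene crop shows a tall stand with its black base near world (0.45,-0.65), next to the arm's start. I'll move away from it in +y first, closing the gripper on the way.

>>> {"method": "drive_tool", "body": {"commands": [[0.8,-1.3,0,0,0,0,0],[1.6,-2.5,0,0,0,0,0],[1.8,-2.8,0,0,0,0,0],[1.8,-2.8,0,0,0,0,0],[1.8,-2.8,0,0,0,0,0],[1.6,-2.5,0,0,0,0,0],[0.8,-1.3,0,0,0,0,0],[0,0,0,0,0,0,0]], "force": 20}}

```text
time_s: 1.12
tool_pos: [0.2645, -0.423, 0.2929]
tool_rot: [180.0, -0.0, 20.2]
force: [1.1, -0.4, -0.0]
grip_width: 0.0418
```

Run:
```python
from h import *
go((30,-38,140),15); print(cur()[2]["grip_width"])
```

```text
t 1.12 q [ 64.5   0.4  -9.6 103.8   0.   75.8 -14.9] F [ 1.1 -0.4 -0. ] tipnow m [ -92.7 -528.3  222.9]
shift cm [ 41.71 -25.31   8.53] rot deg [  6.03  14.18 -45.54] afterwards shift in goal axes [43.4  12.27 20.46]
0.041845263011258724
```

>>> {"method": "drive_tool", "body": {"commands": [[1.3,-0.8,0,0,0,0,0],[2.6,-1.6,0,0,0,0,0],[2.7,-1.64,0,0,0,0,0],[2.7,-1.64,0,0,0,0,0],[2.7,-1.64,0,0,0,0,0],[2.7,-1.64,0,0,0,0,0],[2.7,-1.64,0,0,0,0,0],[2.7,-1.64,0,0,0,0,0],[2.7,-1.64,0,0,0,0,0],[2.7,-1.64,0,0,0,0,0],[2.7,-1.64,0,0,0,0,0],[2.7,-1.64,0,0,0,0,0],[2.7,-1.64,0,0,0,0,0],[2.7,-1.64,0,0,0,0,0],[2.7,-1.64,0,0,0,0,0],[2.4,-1.4,0,0,0,0,0],[0,0,0,0,0,0,0]]}}

```text
time_s: 2.53
tool_pos: [0.5697, -0.0439, 0.2922]
tool_rot: [-179.8, -0.2, 20.3]
force: [-1.5, 0.7, 0.6]
grip_width: 0.0002
```

>>> {"method": "drive_tool", "body": {"commands": [[0,0,0,0.75,1.77,-5.7,0],[0,0,0,0.75,1.77,-5.7,0],[0,0,0,0.75,1.77,-5.7,0],[0,0,0,0.75,1.77,-5.7,0],[0,0,0,0.75,1.77,-5.7,0],[0,0,0,0.75,1.77,-5.7,0],[0,0,0,0.75,1.77,-5.7,0],[0,0,0,0.75,1.77,-5.7,0],[0,0,0,0,0,0,0]]}}

```text
time_s: 3.28
tool_pos: [0.5667, -0.0524, 0.2917]
tool_rot: [180.0, -15.0, 65.7]
force: [0.1, -0.8, -1.1]
grip_width: 0.0
```

Run:
```python
from h import *
go((30,-38,120),15,-3); print(cur()[2]["grip_width"])
shot("wrist","w2.png");shot("scene","s2.png")
```

```text
t 3.28 q [ 46.7   9.5 -40.3  97.4  -8.6  71.  -14.8] F [ 0.1 -0.8 -1.1] tipnow m [ 32.8 -48.8 224.1]
shift cm [-1.36 -0.28 10.33] rot deg [ 0.11  0.01 -0.33] afterwards shift in goal axes [-1.36 -0.27 10.33]
3.489991843861999e-05
```

View pics/w2.png

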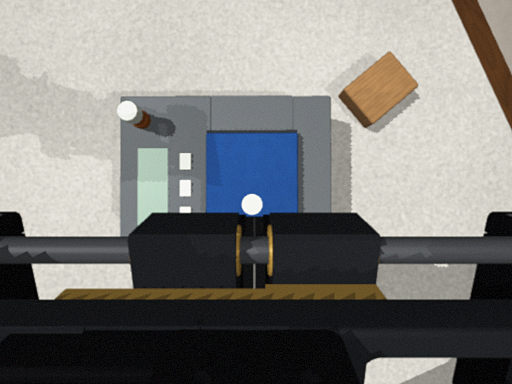

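View pics/s2.png

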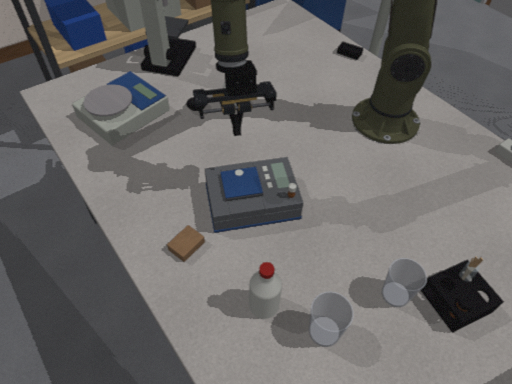

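The wrist view shows the pad at about (252,204), with the cover's edges parallel to the image, so the yaw of -24° looks right. I'll refine the pad position from this view.

Run:
```python
from h import *
c=env.read_camera("wrist");im=c["img"]
m=(im.min(2)>200).astype(np.uint8)*255; m[:190]=0;m[216:]=0;m[:,:230]=0;m[:,275:]=0
v,u=np.nonzero(m);print(len(u),u.min(),u.max(),v.min(),v.max())
p=((u.min()+u.max())/2,(v.min()+v.max())/2)
print(onz(c,p,.089)); t=env.read_camera("top");s=env.read_camera("scene")
print(tri([ray(c,p),ray(t,(266.86,191)),ray(s,(238.6,172.0))]))
b=im.astype(int);mb=((b[...,0]-b[...,2]>60)*255).astype(np.uint8)
k=max(cv2.findContours(mb,0,2)[0],key=cv2.contourArea)
q=cv2.approxPolyDP(k,5,True)[:,0].astype(float)
for x in q: P=onz(c,x,.089);print(x,P.round(4),w2m(P).round(1))
```

```text
323 243 262 196 215
[ 0.57751274 -0.02523102  0.089     ]
(array([ 0.57660713, -0.0247007 ,  0.09156259]), [0.0010580094323022725, 0.0009234034529064785, 0.0019077733573376519])
[207. 135.] [0.5642 0.0647 0.089 ] [-17.2  39.1  89. ]
[208. 212.] [ 0.5308 -0.0117  0.089 ] [-16.7 -44.2  89. ]
[249. 216.] [ 0.5694 -0.034   0.089 ] [ 27.6 -48.9  89. ]
[241. 203.] [ 0.5673 -0.0176  0.089 ] [ 19.1 -34.8  89. ]
[250. 194.] [ 0.5802 -0.0128  0.089 ] [ 28.9 -25.1  89. ]
[263. 202.] [ 0.5894 -0.0265  0.089 ] [ 42.9 -33.9  89. ]
[256. 216.] [ 0.5763 -0.0371  0.089 ] [ 35.2 -49.   89. ]
[297. 212.] [ 0.6184 -0.0515  0.089 ] [ 79.5 -45.   89. ]
[296. 134.] [0.6525 0.0257 0.089 ] [79.2 39.5 89. ]
```

>>> {"method": "drive_tool", "body": {"commands": [[-0.1,-0.05,1,0,0,0,0],[-0.1,-0.05,2,0,0,0,0],[-0.1,-0.05,2,0,0,0,0],[-0.1,-0.05,2,0,0,0,0],[-0.2,-0.05,2,0,0,0,0],[-0.3,-0.05,1.3,0,0,0,0],[0,0,0,0,0,0,0]]}}

```text
time_s: 4.12
tool_pos: [0.5688, -0.03, 0.1867]
tool_rot: [-179.6, -14.9, 65.8]
force: [-1.2, -0.3, -1.2]
grip_width: 0.0002
```

Run:
```python
from h import *
go((30,-38,89),15,-7)
shot("wrist","w3.png");shot("scene","s3.png")
```

```text
t 4.12 q [ 43.5  15.2 -40.4 104.6  -5.1  59.1 -17.2] F [-1.2 -0.3 -1.2] tipnow m [ 25.1 -27.5 119. ]
shift cm [-1.1   0.47  2.63] rot deg [-0.31  0.1  -0.22] afterwards shift in goal axes [-1.11  0.46  2.63]
```

View pics/w3.png

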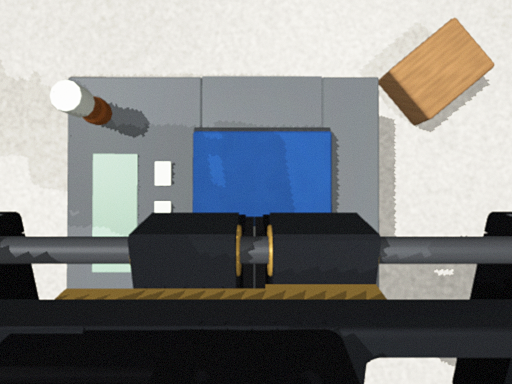

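View pics/s3.png

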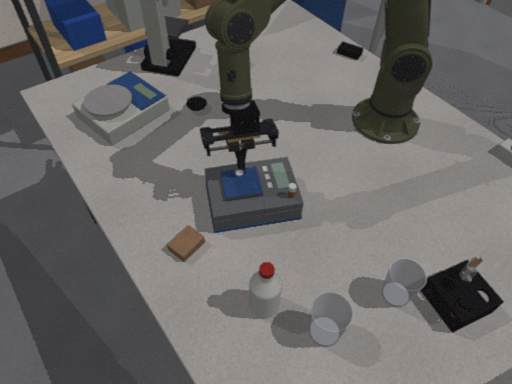

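>>> {"method": "drive_tool", "body": {"commands": [[-0.5,0.2,0.5,0,0,0,0],[-0.45,0.25,0.8,0,0,0,0],[0,0,0.6,0,0,0,0],[0,0,0,0,0,0,0],[0,0,0,0,0,0,0]]}}

```text
time_s: 4.63
tool_pos: [0.5732, -0.0367, 0.1692]
tool_rot: [-179.9, -15.0, 65.8]
force: [-0.8, 0.5, -0.3]
grip_width: 0.0003
```

Run:
```python
from h import *
go((30,-38,89),15,-7)
```

```text
t 4.63 q [ 43.4  16.8 -39.9 105.   -4.1  57.1 -17. ] F [-0.8  0.5 -0.3] tipnow m [ 32.2 -31.7 101.6]
shift cm [-0.23 -0.22  1.05] rot deg [-0.    0.02 -0.21] afterwards shift in goal axes [-0.23 -0.22  1.05]
```

>>> {"method": "drive_tool", "body": {"commands": [[-0.15,-0.1,0.4,0,0,0,0],[-0.15,-0.1,0.4,0,0,0,0],[-0.04,0,0.15,0,0,0,0],[-0.04,0,0.15,0,0,0,0],[0,0,0,0,0,0,0],[0,0,0,0,0,0,0]]}}

```text
time_s: 5.13
tool_pos: [0.5711, -0.0367, 0.158]
tool_rot: [-180.0, -15.0, 65.8]
force: [-1.5, 0.1, 1.9]
grip_width: 0.0003
```

>>> {"method": "drive_tool", "body": {"commands": [[-0.03,0,0.1,0,0,0,0],[-0.03,0,0.1,0,0,0,0],[0,0,0,0,0,0,0],[0,0,0,0,0,0,0]]}}

```text
time_s: 5.47
tool_pos: [0.5712, -0.0369, 0.1559]
tool_rot: [-180.0, -15.0, 65.8]
force: [-1.1, -0.7, 2.2]
grip_width: 0.0002
```

>>> {"method": "drive_tool", "body": {"commands": [[-0.03,0,0.1,0,0,0,0],[-0.03,0,0.1,0,0,0,0],[-0.03,0,0.1,0,0,0,0],[0,0,0,0,0,0,0],[0,0,0,0,0,0,0]]}}

```text
time_s: 5.88
tool_pos: [0.5713, -0.0369, 0.153]
tool_rot: [-180.0, -15.0, 65.8]
force: [-2.1, 0.4, 4.8]
grip_width: 0.0002
```

>>> {"method": "drive_tool", "body": {"commands": [[-0.02,0,0.08,0,0,0,0],[0,0,0,0,0,0,0],[0,0,0,0,0,0,0]]}}

```text
time_s: 6.13
tool_pos: [0.5713, -0.0369, 0.1525]
tool_rot: [-180.0, -15.0, 65.8]
force: [-3.8, -0.7, 7.3]
grip_width: 0.0004
```

>>> {"method": "drive_tool", "body": {"commands": [[-0.02,0,0.08,0,0,0,0],[0,0,0,0,0,0,0],[0,0,0,0,0,0,0]]}}

```text
time_s: 6.38
tool_pos: [0.5714, -0.0368, 0.1521]
tool_rot: [180.0, -15.0, 65.8]
force: [-4.2, -1.4, 10.3]
grip_width: 0.0003
```

>>> {"method": "drive_tool", "body": {"commands": [[0.1,0,-0.8,0,0,0,0],[-0.8,0,-1.8,0,0,0,0],[-1.2,0,-2.2,0,0,0,0],[-1.4,0,-2.2,0,0,0,0],[-1.4,0,-2.2,0,0,0,0],[-1.4,0,-2.2,0,0,0,0],[-1.0,0,-1.5,0,0,0,0],[0,0,0,0,0,0,0],[0,0,0,0,0,0,0],[0,0,0,0,0,0,0],[0,0,0,0,0,0,0],[0,0,0,0,0,0,0],[0,0,0,0,0,0,0],[0,0,0,0,0,0,0],[0,0,0,0,0,0,0],[0,0,0,0,0,0,0],[0,0,0,0,0,0,0],[0,0,0,0,0,0,0]]}}

```text
time_s: 7.88
tool_pos: [0.5295, -0.1299, 0.2574]
tool_rot: [-180.0, -15.0, 65.8]
force: [0.3, -0.3, 0.4]
grip_width: 0.0006
```

Run:
```python
from h import *
go((30,-2,85),15,-7)
shot("wrist","w4.png");s=shot("scene","s4.png");t=shot("top","t4.png")
a=cv2.resize(s["img"][100:250,170:330],None,fx=2.5,fy=2.5);b=cv2.resize(t["img"][140:260,190:320],(400,375));cv2.imwrite('pics/c4.png',np.hstack([a,b]))
```

```text
t 7.88 q [ 53.9   9.  -37.9 101.7 -10.   69.5  -4.4] F [ 0.3 -0.3  0.4] tipnow m [  30.2 -134.6  189.8]
shift cm [10.8  -0.06 13.55] rot deg [ 0.05  0.03 -0.2 ] afterwards shift in goal axes [ 1.080e+01 -1.000e-02  1.356e+01]
```

View pics/w4.png

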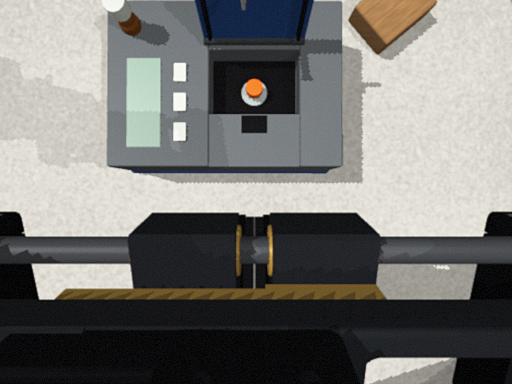

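View pics/c4.png

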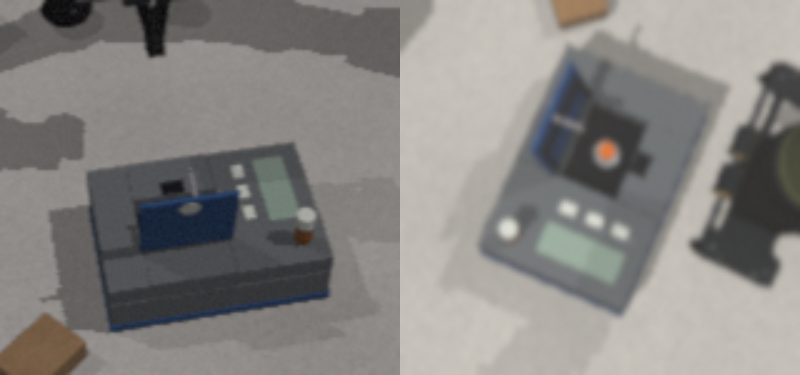

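The cover is open. In the wrist view the orange cap is at (254,88), in the centre of the recess. The top view shows it too, so I'll measure its position from both.

Run:
```python
from h import *
rs=[]
for n,thr in (("wrist",.0),("top",.0)):
    c=env.read_camera(n);im=c["img"];h=cv2.cvtColor(im,cv2.COLOR_BGR2HSV)
    m=cv2.inRange(h,(3,150,110),(18,255,255))
    k=[q for q in cv2.findContours(m,0,1)[0]]
    x0,y0,x1,y1=(200,60,300,120) if n=="wrist" else (235,165,275,205)
    v,u=np.nonzero(m);i=(u>x0)&(u<x1)&(v>y0)&(v<y1);u=u[i];v=v[i]
    p=(u.mean(),v.mean());print(n,len(u),u.min(),u.max(),v.min(),v.max(),p)
    for z in(.067,.070): print(w2m(onz(c,p,z)).round(1))
    rs.append(ray(c,p))
P,e=tri(rs);print(P,e,w2m(P))
```

```text
wrist 251 246 262 79 97 (np.float64(253.87649402390437), np.float64(87.50597609561753))
[31.4 -1.7 67. ]
[31.4 -2.9 70. ]
top 10 256 258 186 189 (np.float64(257.0), np.float64(187.8))
[32.7 -2.3 67. ]
[32.2 -2.5 70. ]
[0.5919164  0.00648636 0.07042192] [0.0004267868341425817, 0.0004267868341428779] [31.73369694 -2.76199785 70.42191826]
```

>>> {"method": "drive_tool", "body": {"commands": [[0.6,0.01,0.7,0,0,0,0],[1.2,0.01,1.5,0,0,0,0],[1.5,0.01,1.9,0,0,0,0],[1.5,0.01,1.9,0,0,0,0],[1.5,0.01,1.9,0,0,0,0],[1.5,0.01,1.9,0,0,0,0],[1.5,0.01,1.9,0,0,0,0],[1.1,0.01,1.3,0,0,0,0],[0.4,0,0.5,0,0,0,0],[0,0,0,0,0,0,0],[0,0,0,0,0,0,0]]}}

```text
time_s: 9.05
tool_pos: [0.5872, -0.0032, 0.1549]
tool_rot: [-180.0, -15.0, 65.8]
force: [-0.1, 0.0, 0.2]
grip_width: 0.0007
```

Run:
```python
from h import *
go((31,-2,70),15,-7)
shot("wrist","w5.png");shot("scene","s5.png")
```

```text
t 9.05 q [ 39.8  19.1 -40.6 104.6  -1.8  54.8 -21.8] F [-0.1  0.   0.2] tipnow m [31.4  4.5 87.2]
shift cm [-0.38 -0.03  1.5 ] rot deg [ 0.03  0.03 -0.19] afterwards shift in goal axes [-0.38 -0.04  1.5 ]
```

View pics/w5.png

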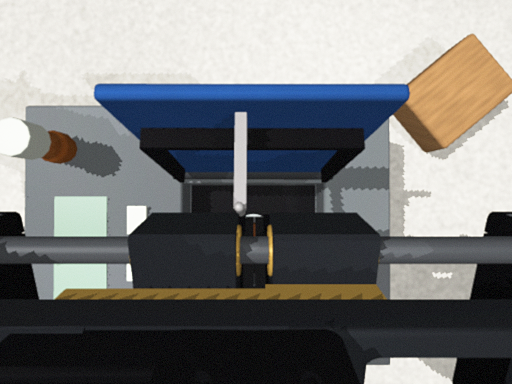

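View pics/s5.png

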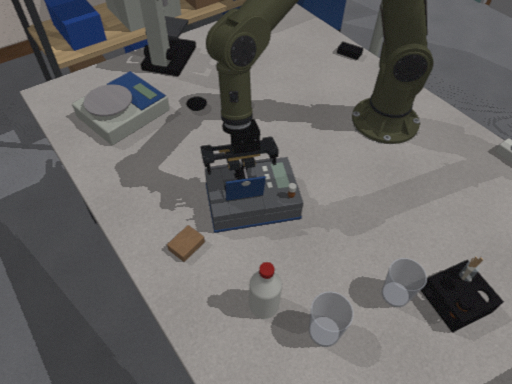

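Run:
```python
from h import *
c=env.read_camera("wrist")
for uv in [(239,208),(240,112)]:
    for z in (50,70,90,110,130,150,170): print(uv,w2m(onz(c,uv,z/1000)).round(1))
im=c["img"];cv2.imwrite('pics/w5c.png',cv2.resize(im[80:300,170:330],None,fx=4,fy=2.7))
```

```text
(239, 208) [22.3 15.8 50. ]
(239, 208) [23.3 16.8 70. ]
(239, 208) [24.3 17.9 90. ]
(239, 208) [ 25.4  18.9 110. ]
(239, 208) [ 26.4  20.  130. ]
(239, 208) [ 27.4  21.1 150. ]
(239, 208) [ 28.4  22.1 170. ]
(240, 112) [23.3 87.  50. ]
(240, 112) [24.2 81.3 70. ]
(240, 112) [25.1 75.7 90. ]
(240, 112) [ 26.1  70.  110. ]
(240, 112) [ 27.   64.3 130. ]
(240, 112) [ 27.9  58.7 150. ]
(240, 112) [ 28.9  53.  170. ]
```

View pics/w5c.png

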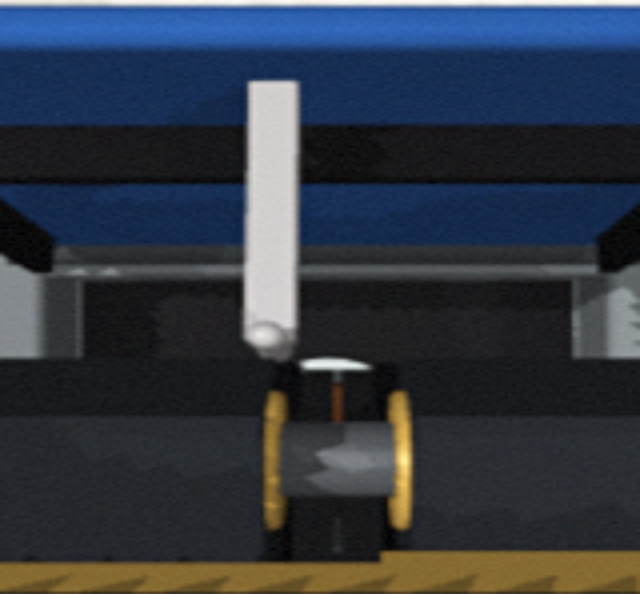

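The cover's latch striker, a grey bar ending in a ball, projects from the open cover to about meter y=21, z=155. It sits close to the gripper body. I'll back off and tilt more, to 30°, before pushing the cuvette.

>>> {"method": "drive_tool", "body": {"commands": [[-0.8,0,-0.3,0,0,0,0],[-1.5,0,-0.5,0,0,0,0],[-1.2,0,-0.5,0,0,0,0],[0,0,0,0,5,0,0],[0,0,0,0,5,0,0],[0,0,0,0,5,0,0],[0,0,0,0,0,0,0]]}}

```text
time_s: 9.78
tool_pos: [0.5707, -0.0423, 0.1571]
tool_rot: [-179.9, -30.0, 65.3]
force: [0.0, -0.5, -1.0]
grip_width: 0.0007
```

Run:
```python
from h import *
go((31,-2,75),30,-7)
shot("wrist","w6.png")
```

```text
t 9.78 q [ 5.550e+01  1.970e+01 -4.470e+01  1.087e+02 -1.990e+01  5.260e+01
  1.000e-01] F [ 0.  -0.5 -1. ] tipnow m [ 32.5 -21.   96.5]
shift cm [ 1.27 -0.15  2.81] rot deg [ 0.25 -0.   -0.63] afterwards shift in goal axes [ 1.27 -0.12  2.81]
```

View pics/w6.png

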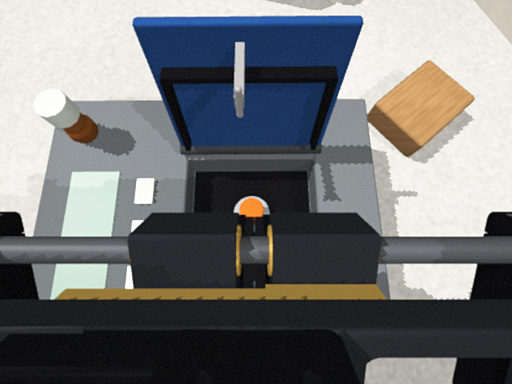

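>>> {"method": "drive_tool", "body": {"commands": [[0.4,-0.04,0.8,0,0,0,0],[0.5,-0.04,1.2,0,0,0,0],[0.37,-0.04,0.8,0,0,0,0],[0,0,0,0,0,0,0],[0,0,0,0,0,0,0]]}}

```text
time_s: 10.25
tool_pos: [0.5809, -0.0112, 0.1402]
tool_rot: [-179.9, -30.0, 66.0]
force: [-0.1, -0.2, 0.6]
grip_width: 0.0007
```

Run:
```python
from h import *
go((31,-2,60),30,-7)
shot("wrist","w7.png")
```

```text
t 10.25 q [ 51.9  21.6 -44.8 109.1 -18.6  49.3  -2.3] F [-0.1 -0.2  0.6] tipnow m [28.8 11.6 79.6]
shift cm [-1.45  0.21  1.02] rot deg [-0.06  0.03  0.02] afterwards shift in goal axes [-1.46  0.21  1.02]
```

View pics/w7.png

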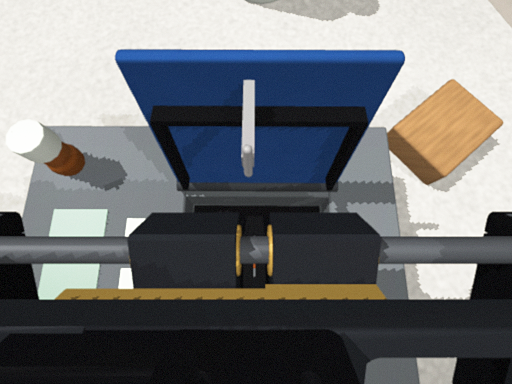

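>>> {"method": "drive_tool", "body": {"commands": [[-0.32,0.1,-0.18,0,0,0,0],[-0.32,0.1,-0.18,0,0,0,0],[0,0,0,0,0,0,0],[0,0,0,0,0,0,0]]}}

```text
time_s: 10.63
tool_pos: [0.5801, -0.0224, 0.1405]
tool_rot: [180.0, -30.0, 65.7]
force: [0.1, -0.8, 0.3]
grip_width: 0.0007
```

>>> {"method": "drive_tool", "body": {"commands": [[-0.1,0,0.17,0,0,0,0],[-0.05,0,0.09,0,0,0,0],[-0.05,0,0.09,0,0,0,0],[0,0,0,0,0,0,0],[0,0,0,0,0,0,0]]}}

```text
time_s: 11.05
tool_pos: [0.5799, -0.0212, 0.1363]
tool_rot: [-180.0, -30.0, 65.8]
force: [-0.2, 0.6, -0.4]
grip_width: 0.0003
```

Run:
```python
from h import *
go((31,-2,60),30,-7)
```

```text
t 11.05 q [ 52.6  22.  -44.5 109.1 -18.5  49.3  -1.5] F [-0.2  0.6 -0.4] tipnow m [32.1  2.  75.6]
shift cm [-0.43 -0.1   1.15] rot deg [ 0.08  0.03 -0.18] afterwards shift in goal axes [-0.43 -0.1   1.15]
```

>>> {"method": "drive_tool", "body": {"commands": [[0.2,-0.05,0.2,0,0,0,0],[0,-0.05,0.1,0,0,0,0],[0,0,0,0,0,0,0],[0,0,0,0,0,0,0]]}}

```text
time_s: 11.38
tool_pos: [0.5805, -0.0177, 0.135]
tool_rot: [180.0, -30.0, 65.8]
force: [0.5, 0.6, 0.7]
grip_width: 0.0007
```

>>> {"method": "drive_tool", "body": {"commands": [[-0.05,0,0.09,0,0,0,0],[-0.05,0,0.09,0,0,0,0],[0,0,0,0,0,0,0],[0,0,0,0,0,0,0]]}}

```text
time_s: 11.72
tool_pos: [0.5806, -0.0177, 0.133]
tool_rot: [180.0, -30.0, 65.8]
force: [0.2, 0.8, 3.8]
grip_width: 0.0003
```

>>> {"method": "drive_tool", "body": {"commands": [[-0.05,0,0.09,0,0,0,0],[-0.05,0,0.09,0,0,0,0],[0,0,0,0,0,0,0],[0,0,0,0,0,0,0]]}}

```text
time_s: 12.05
tool_pos: [0.5805, -0.0177, 0.1307]
tool_rot: [-180.0, -30.0, 65.8]
force: [1.0, 0.8, 2.1]
grip_width: 0.0004
```

Run:
```python
from h import *
go((31,-2,60),30,-9.5)
```

```text
t 12.05 q [ 52.2  22.5 -44.4 109.4 -18.3  48.4  -1.7] F [1.  0.8 2.1] tipnow m [31.3  5.5 70. ]
shift cm [-0.2  -0.01  0.5 ] rot deg [ 0.1   0.01 -0.18] afterwards shift in goal axes [-0.2  -0.01  0.5 ]
```

>>> {"method": "drive_tool", "body": {"commands": [[-0.05,0,0.09,0,0,0,0],[-0.05,0,0.09,0,0,0,0],[-0.05,0,0.09,0,0,0,0],[0,0,0,0,0,0,0]]}}

```text
time_s: 12.38
tool_pos: [0.5805, -0.0178, 0.1274]
tool_rot: [-180.0, -30.0, 65.8]
force: [0.9, 1.4, 2.9]
grip_width: 0.0004
```

>>> {"method": "drive_tool", "body": {"commands": [[-0.05,0,0.09,0,0,0,0],[-0.05,0,0.09,0,0,0,0],[0,0,0,0,0,0,0]]}}

```text
time_s: 12.63
tool_pos: [0.5805, -0.0177, 0.1255]
tool_rot: [-180.0, -30.0, 65.8]
force: [1.1, 1.4, 3.8]
grip_width: 0.0006
```

>>> {"method": "drive_tool", "body": {"commands": [[-0.05,0,0.09,0,0,0,0],[0,0,0,0,0,0,0],[0,0,0,0,0,0,0]]}}

```text
time_s: 12.88
tool_pos: [0.5806, -0.0177, 0.1251]
tool_rot: [-180.0, -30.0, 65.8]
force: [-0.7, 0.4, 8.7]
grip_width: 0.0004
```

>>> {"method": "drive_tool", "body": {"commands": [[-0.05,0,0.09,0,0,0,0],[-0.03,0,0.05,0,0,0,0],[0,0,0,0,0,0,0]]}}

```text
time_s: 13.13
tool_pos: [0.5808, -0.0177, 0.1246]
tool_rot: [-180.0, -30.0, 65.8]
force: [-6.1, -1.2, 17.3]
grip_width: -0.0
```

>>> {"method": "drive_tool", "body": {"commands": [[0.05,0,-0.4,0,0,0,0],[0,0,-1.5,0,0,0,0],[0,0,-2.5,0,0,0,0],[0,0,-2.5,0,0,0,0],[-1,0,-2.5,0,0,0,0],[-1,0,-1.5,0,0,0,0],[0,0,0,0,0,0,0],[0,0,0,0,0,0,0]]}}

```text
time_s: 13.8
tool_pos: [0.5506, -0.0847, 0.2069]
tool_rot: [-180.0, -29.9, 65.6]
force: [-0.8, 0.4, -0.8]
grip_width: 0.0006
```

Run:
```python
from h import *
go((30,-38,250),0)
shot("wrist","w8.png")
rs=[]
for n in ("wrist","top"):
    c=env.read_camera(n);im=c["img"];h=cv2.cvtColor(im,cv2.COLOR_BGR2HSV)
    m=cv2.inRange(h,(3,150,110),(18,255,255))
    x0,y0,x1,y1=(200,40,300,212) if n=="wrist" else (235,165,275,205)
    v,u=np.nonzero(m);i=(u>x0)&(u<x1)&(v>y0)&(v<y1);u=u[i];v=v[i]
    if len(u)==0: print(n,'none');continue
    p=(u.mean(),v.mean());print(n,len(u),p)
    for z in(.06,.07): print(w2m(onz(c,p,z)).round(1))
    rs.append(ray(c,p))
if len(rs)>1:
    P,e=tri(rs);print(P,e,w2m(P))
```

```text
t 13.8 q [ 61.1  15.1 -44.6 106.6 -22.   60.8   4. ] F [-0.8  0.4 -0.8] tipnow m [ 31.2 -68.  146.2]
shift cm [11.25 -0.15 -6.58] rot deg [  0.07 -29.87  -0.36] afterwards shift in goal axes [  6.49  -0.1  -11.31]
wrist 251 (np.float64(253.99203187250995), np.float64(175.96812749003985))
[31.4 -2.9 60. ]
[31.4 -6.2 70. ]
top 9 (np.float64(257.1111111111111), np.float64(188.33333333333334))
[32.5 -2.9 60. ]
[30.7 -3.6 70. ]
[0.59173243 0.0060234  0.06185303] [0.00045810061313869966, 0.00045810061313883167] [31.75393498 -3.25975352 61.85303151]
```

View pics/w8.png

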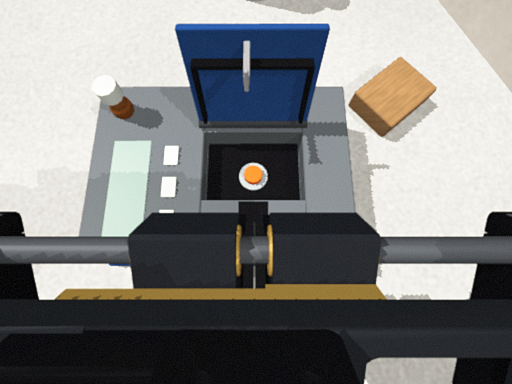

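The cap now sits about 10 mm above the recess floor: z≈0.061, centred at wrist pixel (254,176). Next I'll turn the tool upright and go over and behind the cover.

>>> {"method": "drive_tool", "body": {"commands": [[0,0,-1,0,-6,0,0],[0,0,-2,0,-6,0,0],[0,0,-2.5,0,-6,0,0],[0,0,-2.5,0,-6,0,0],[0,0,-2.5,0,-6,0,0],[0,0,-1.5,0,0,-0.3,0],[0,0,0,0,0,0,0]]}}

```text
time_s: 14.53
tool_pos: [0.5416, -0.1056, 0.3257]
tool_rot: [179.7, -0.0, 66.5]
force: [0.8, -0.8, -0.7]
grip_width: 0.0004
```

Run:
```python
from h import *
go((30,110,250),0)
```

```text
t 14.53 q [ 47.5   8.7 -43.2  93.4   6.1  80.  -20. ] F [ 0.8 -0.8 -0.7] tipnow m [  31.7 -125.6  255.7]
shift cm [23.57  0.05  0.58] rot deg [ 0.29 -0.04  0.45] afterwards shift in goal axes [23.57 -0.14  0.57]
```

>>> {"method": "drive_tool", "body": {"commands": [[1.2,0,0,0,0,0.2,0],[2.2,0,0,0,0,0.2,0],[2.5,0,0,0,0,0,0],[2.5,0,0,0,0,0,0],[2.5,0,0,0,0,0,0],[2.5,0,0,0,0,0,0],[2.5,0,0,0,0,0,0],[2.5,0,0,0,0,0,0],[2.5,0,0,0,0,0,0],[2.0,0,0,0,0,0,0],[0.8,0,0,0,0,0,0],[0,0,0,0,0,0,0],[0,0,0,0,0,0,0]]}}

```text
time_s: 15.62
tool_pos: [0.6364, 0.1066, 0.3211]
tool_rot: [-179.9, 0.1, 65.7]
force: [-0.3, -0.8, 0.0]
grip_width: 0.0005
```

Run:
```python
from h import *
go((30,105,165),0)
s=shot("scene","s9.png"); cv2.imwrite('pics/s9c.png',cv2.resize(s["img"][90:260,150:350],None,fx=4,fy=3.5))
```

```text
t 15.62 q [ 23.1  23.6 -47.4  80.   17.2  84.  -47.9] F [-0.3 -0.8  0. ] tipnow m [ 31.5 106.7 251.1]
shift cm [-0.16 -0.15  8.61] rot deg [-0.11  0.12 -0.27] afterwards shift in goal axes [-0.18 -0.17  8.61]
```

View pics/s9c.png

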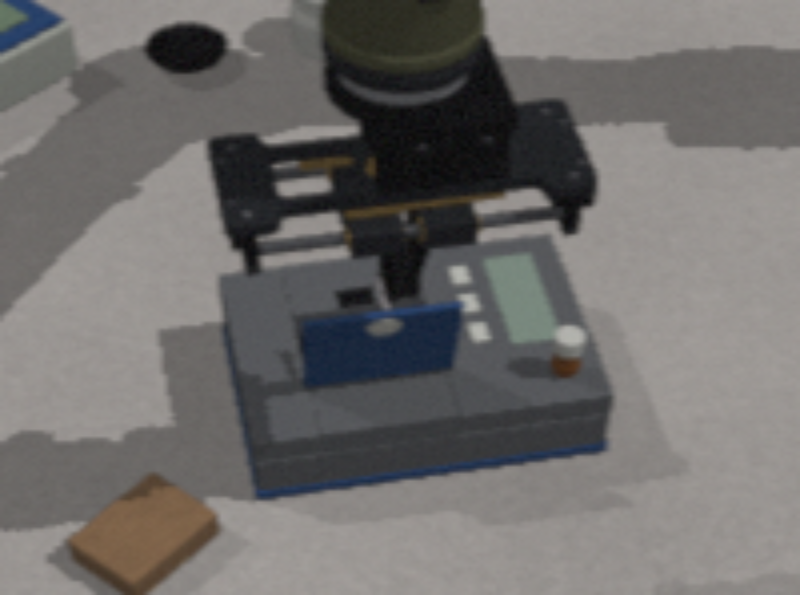

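Run:
```python
from h import *
s=env.read_camera("scene");f=lambda uv:((uv[0]-150)*4,(uv[1]-90)*3.5)
print('tip',f(proj(s,m2w(31.5,106.7,251)))); 
for y,z in((56,174),(62,173),(40,83)): print(y,z,[f(proj(s,m2w(x,y,z))) for x in(-20,80)])
print('pad',f(proj(s,m2w(30,60,159))))
```

```text
tip (np.float64(394.6160957675422), np.float64(288.20266991508834))
56 174 [(np.float64(459.2068167254074), np.float64(296.83518394566977)), (np.float64(298.26213317512315), np.float64(317.8735626559883))]
62 173 [(np.float64(461.3352189901068), np.float64(304.1325876443932)), (np.float64(299.97213610230244), np.float64(325.32560382228644))]
40 83 [(np.float64(448.5976832023607), np.float64(360.32804385933264)), (np.float64(299.0166462454948), np.float64(380.63973628936947))]
pad (np.float64(380.4862181629095), np.float64(325.43003489261037))
```

The scene projections match the open cover and the tip, so I'll lower behind the cover.

>>> {"method": "drive_tool", "body": {"commands": [[0,0,1,0,0,0,0],[0,0,1.8,0,0,0,0],[0,0,2,0,0,0,0],[-0.2,-0.1,2,0,0,0,0],[-0.2,0,1.4,0,0,0,0],[0,0,0.5,0,0,0,0],[0,0,0,0,0,0,0]]}}

```text
time_s: 16.3
tool_pos: [0.6334, 0.1021, 0.2336]
tool_rot: [-179.9, 0.2, 65.6]
force: [1.0, 0.0, -0.6]
grip_width: 0.0003
```

>>> {"method": "drive_tool", "body": {"commands": [[-0.5,0,0,0,0,0,0],[-0.8,0,0,0,0,0,0],[-0.8,0,0,0,0,0,0],[-0.4,0,0,0,0,0,0],[0,0,0,0,0,0,0],[0,0,0,0,0,0,0]]}}

```text
time_s: 16.8
tool_pos: [0.6241, 0.0804, 0.236]
tool_rot: [180.0, 0.0, 65.6]
force: [-0.2, -0.3, -0.2]
grip_width: 0.0009
```

Run:
```python
from h import *
go((30,72,160),0)
s=shot("scene","s10.png"); cv2.imwrite('pics/s10c.png',cv2.resize(s["img"][90:260,150:350],None,fx=4,fy=3.5))
```

```text
t 16.8 q [ 26.4  24.1 -46.6  89.3  18.   74.4 -46.9] F [-0.2 -0.3 -0.2] tipnow m [ 31.1  77.9 166. ]
shift cm [-0.59 -0.1   0.6 ] rot deg [ 0.05  0.02 -0.37] afterwards shift in goal axes [-0.59 -0.11  0.6 ]
```

View pics/s10c.png

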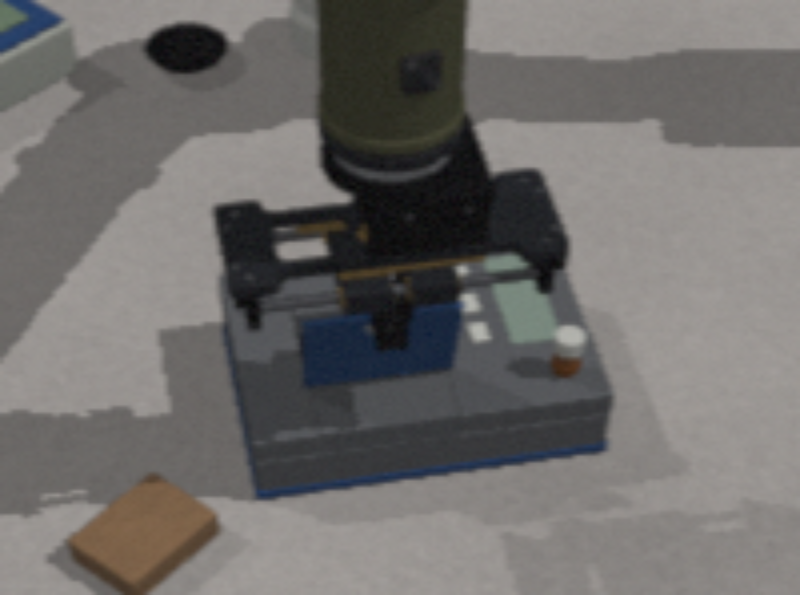

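>>> {"method": "drive_tool", "body": {"commands": [[-0.3,-0.05,0.4,0,0,-0.2,0],[-0.5,-0.05,0.3,0,0,-0.1,0],[-0.5,0,0,0,0,0,0],[-0.5,0,0,0,0,0,0],[-0.4,0,0,0,0,0,0],[0,0,0,0,0,0,0]]}}

```text
time_s: 17.35
tool_pos: [0.6138, 0.0602, 0.2284]
tool_rot: [-180.0, 0.1, 65.9]
force: [0.6, 1.2, -0.3]
grip_width: -0.0002
```

Run:
```python
from h import *
go((30,42.2,159),0)
```

```text
t 17.35 q [ 28.9  22.9 -46.6  91.6  17.2  73.1 -44.6] F [ 0.6  1.2 -0.3] tipnow m [ 29.8  55.1 158.4]
shift cm [-1.3   0.02 -0.06] rot deg [-0.02  0.08 -0.08] afterwards shift in goal axes [-1.3   0.01 -0.06]
```

>>> {"method": "drive_tool", "body": {"commands": [[-0.65,0,-0.05,0,0,0,0],[-0.65,0,0,0,0,0,0],[-0.68,0,0.05,0,0,0,0],[-0.68,0,0.08,0,0,0,0],[-0.67,0,0.18,0,0,0,0],[-0.67,0,0.21,0,0,0,0],[-0.63,0,0.3,0,0,0,0],[-0.63,0,0.32,0,0,0,0],[-0.58,0,0.4,0,0,0,0],[-0.57,0,0.44,0,0,0,0],[0,0,0,0,0,0,0]]}}

```text
time_s: 18.27
tool_pos: [0.5872, 0.0008, 0.208]
tool_rot: [-179.9, 0.1, 65.9]
force: [0.7, 0.8, 0.4]
grip_width: 0.0007
```

Run:
```python
from h import *
go((30,-9,140),0)
s=shot("scene","s11.png"); cv2.imwrite('pics/s11c.png',cv2.resize(s["img"][90:260,150:350],None,fx=4,fy=3.5));shot("wrist","w11.png")
```

```text
t 18.27 q [ 35.7  19.9 -46.1  97.1  15.3  69.6 -38.3] F [0.7 0.8 0.4] tipnow m [ 29.6 -10.1 138. ]
shift cm [ 0.09  0.03 -0.2 ] rot deg [-0.08  0.15 -0.11] afterwards shift in goal axes [ 0.09  0.03 -0.2 ]
```

View pics/s11c.png

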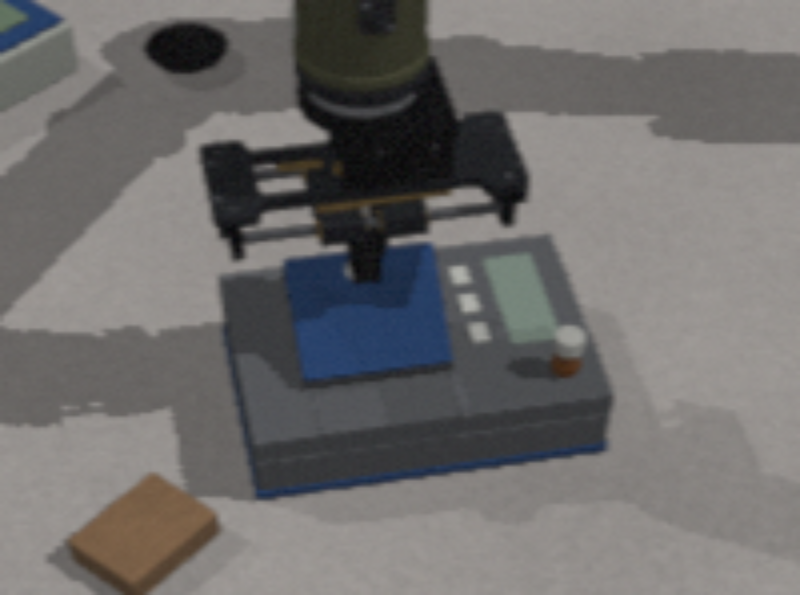

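View pics/w11.png

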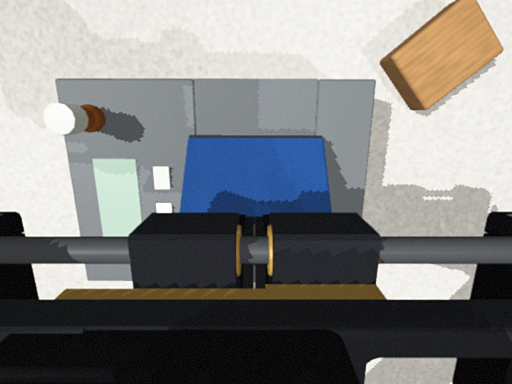

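The cover is at about 40°, with the finger on it near the pad. I'll continue along the arc.

>>> {"method": "drive_tool", "body": {"commands": [[-0.5,0,0.45,0,0,0,0],[-0.45,0,0.45,0,0,0,0],[-0.4,0,0.58,0,0,0,0],[-0.4,0,0.62,0,0,0,0],[-0.3,0,0.65,0,0,0,0],[-0.3,0,0.65,0,0,0,0],[-0.1,0,0.5,0,0,0,0],[0,0,0,0,0,0,0],[0,0,0,0,0,0,0]]}}

```text
time_s: 19.12
tool_pos: [0.578, -0.0201, 0.1704]
tool_rot: [-180.0, 0.1, 66.0]
force: [-0.8, 1.7, 6.5]
grip_width: 0.0005
```

Run:
```python
from h import *
go((30,-38,89),0)
```

```text
t 19.12 q [ 37.3  20.8 -45.2 100.6  16.2  65.3 -36.9] F [-0.8  1.7  6.5] tipnow m [ 29.8 -32.8 100.4]
shift cm [-0.53  0.02  1.14] rot deg [-0.    0.08 -0.02] afterwards shift in goal axes [-0.53  0.02  1.14]
```

>>> {"method": "drive_tool", "body": {"commands": [[-0.2,0,0.15,0,0,0,0],[0,0,0,0,0,0,0],[0,0,0,0,0,0,0]]}}

```text
time_s: 19.37
tool_pos: [0.5779, -0.0204, 0.1698]
tool_rot: [179.9, -0.0, 66.0]
force: [-0.6, 3.0, 7.9]
grip_width: 0.0002
```

Run:
```python
from h import *
go((30,-38,89),0)
s=shot("scene","s12.png"); cv2.imwrite('pics/s12c.png',cv2.resize(s["img"][90:260,150:350],None,fx=4,fy=3.5));shot("wrist","w12.png")
```

```text
t 19.37 q [ 37.4  20.8 -45.3 100.8  16.1  65.1 -36.8] F [-0.6  3.   7.9] tipnow m [ 29.9 -33.   99.8]
shift cm [-0.49  0.01  1.08] rot deg [ 0.06 -0.05  0.03] afterwards shift in goal axes [-0.49  0.02  1.08]
```

View pics/s12c.png

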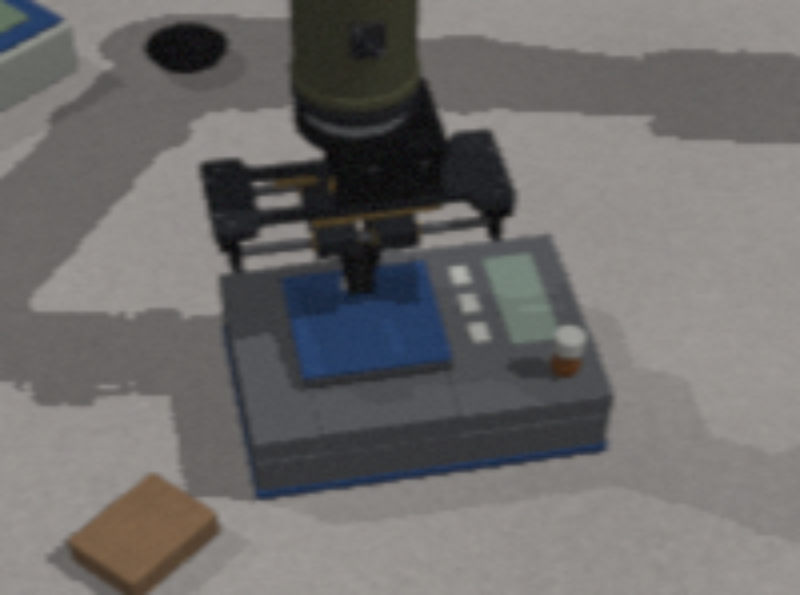

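View pics/w12.png

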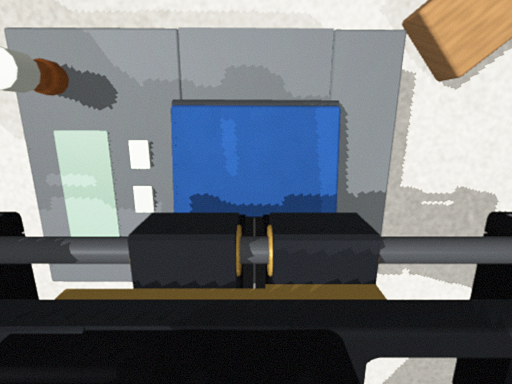

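>>> {"method": "drive_tool", "body": {"commands": [[0,0,0.1,0,0,0,0],[0,0,0,0,0,0,0],[0,0,0,0,0,0,0],[0,0,0,0,0,0,0]]}}

```text
time_s: 19.8
tool_pos: [0.5779, -0.0205, 0.1693]
tool_rot: [179.9, -0.0, 66.0]
force: [-1.3, 2.9, 12.6]
grip_width: 0.0005
```

>>> {"method": "drive_tool", "body": {"commands": [[0,0,0.1,0,0,0,0],[0,0,0,0,0,0,0],[0,0,0,0,0,0,0],[0,0,0,0,0,0,0]]}}

```text
time_s: 20.13
tool_pos: [0.5779, -0.0205, 0.1688]
tool_rot: [179.9, 0.0, 66.0]
force: [-2.2, 3.3, 14.9]
grip_width: 0.0007
```

Run:
```python
from h import *
p,R,o=cur()
F=o["force"];M=o["wrist_torque"];print(F,M,w2m(p),w2m(p+R@[0,0,.07]))
# about TCP, world axes: M=r x F
A=-np.array([[0,-F[2],F[1]],[F[2],0,-F[0]],[-F[1],F[0],0]]) 
S=lambda v:np.array([[0,-v[2],v[1]],[v[2],0,-v[0]],[-v[1],v[0],0]])
r=np.linalg.lstsq(-S(F),M,rcond=None)[0]; print('min r',r,'in meter axes mm',r@EX*1e3,r@EY*1e3,r[2]*1e3, 'dir',F/np.linalg.norm(F)@np.c_[EX,EY,EZ])
w=env.read_camera("wrist");t=env.read_camera("top");s=env.read_camera("scene")
cv2.imwrite('pics/t13.png',cv2.resize(t["img"][130:250,190:330],None,fx=5,fy=5,interpolation=cv2.INTER_CUBIC))
cv2.imwrite('pics/s13.png',cv2.resize(s["img"][140:220,200:320],None,fx=6.5,fy=6.5,interpolation=cv2.INTER_CUBIC))
# cover edge measurement in wrist: hinge side and visible corners
im=w["img"].astype(int);mb=((im[...,0]-im[...,2]>60)*255).astype(np.uint8)
k=max(cv2.findContours(mb,0,2)[0],key=cv2.contourArea);print(cv2.approxPolyDP(k,4,True)[:,0].tolist())
im=s["img"].astype(int);mb=((im[...,0]-im[...,2]>30)*255).astype(np.uint8);mb[:150]=0;mb[198:]=0;mb[:,:210]=0;mb[:,280:]=0
k=max(cv2.findContours(mb,0,2)[0],key=cv2.contourArea);print(cv2.approxPolyDP(k,2.5,True)[:,0].tolist())
for th in (0,7.5,20):
    a=np.radians(th)
    print(th,[proj(s,m2w(x,40-92*np.cos(a)+6*np.sin(a),83+92*np.sin(a)+6*np.cos(a))).round(1).tolist() for x in(-20,80)])
```

```text
[-2.16436868  3.30011184 14.88705921] [ 0.54932521  0.66907343 -0.07475132] [ 29.88018134 -33.14532162 168.79987087] [ 29.97151838 -33.14562327  98.79993046]
min r [-0.04303218  0.0337945  -0.01374772] in meter axes mm -53.05731708925669 13.370046940082869 -13.747721305842346 dir [-0.21553554  0.1385906   0.96661113]
[[170, 107], [174, 212], [335, 211], [339, 106]]
[[256, 165], [245, 166], [245, 172], [238, 175], [235, 168], [221, 170], [226, 197], [262, 191]]
0 [[254.9, 166.0], [219.1, 171.3]]
7.5 [[255.1, 163.5], [219.0, 168.8]]
20 [[255.7, 160.3], [219.0, 165.6]]
```

View pics/s13.png

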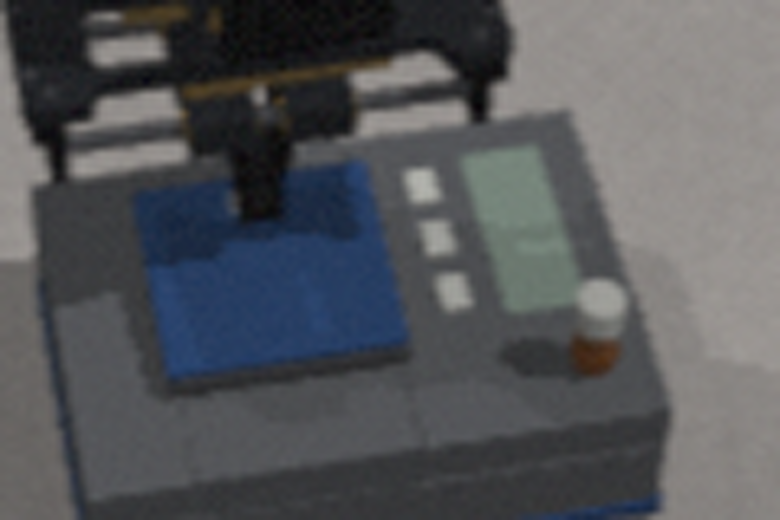

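View pics/t13.png

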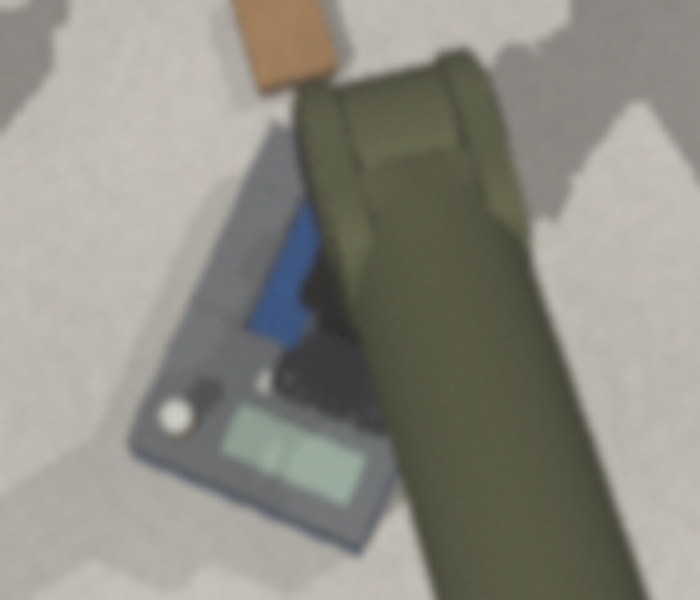

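Run:
```python
from h import *
w=env.read_camera("wrist")
for th in (-4,0,4,7.5,12):
    a=np.radians(th)
    f=lambda x,r:proj(w,m2w(x,40-r*np.cos(a)+6*np.sin(a),83+r*np.sin(a)+6*np.cos(a))).round(1).tolist()
    print(th,[f(x,r) for x in(-20,80) for r in (0,40,60,70)])
im=w["img"].astype(int);mb=(im[...,0]-im[...,2]>60)
for v in (115,140,160,180,200,210): u=np.nonzero(mb[v,120:400])[0]+120;print(v,u.min(),u.max())
s=env.read_camera("scene");print('tip',proj(s,m2w(30,-33,99)),proj(s,m2w(115,-33,169)),proj(s,m2w(-55,-33,169)))
```

```text
-4 [[165.8, 107.0], [171.9, 174.1], [174.7, 204.1], [176.0, 218.4], [339.0, 107.4], [332.9, 174.3], [330.1, 204.3], [328.8, 218.6]]
0 [[165.7, 106.3], [170.6, 174.4], [172.9, 205.7], [173.9, 220.7], [339.1, 106.6], [334.2, 174.7], [331.9, 205.9], [330.8, 220.9]]
4 [[165.7, 105.5], [169.3, 174.5], [170.9, 206.9], [171.8, 222.5], [339.2, 105.8], [335.5, 174.7], [333.8, 207.1], [332.9, 222.7]]
7.5 [[165.6, 104.9], [168.0, 174.3], [169.2, 207.5], [169.7, 223.8], [339.2, 105.2], [336.7, 174.5], [335.5, 207.7], [334.9, 224.0]]
12 [[165.6, 104.0], [166.4, 173.6], [166.8, 207.9], [167.0, 224.9], [339.2, 104.4], [338.3, 173.9], [337.8, 208.1], [337.6, 225.1]]
115 170 340
140 171 338
160 172 338
180 173 337
200 173 336
210 173 335
tip [238.33585865 171.31917516] [205.24585847 157.91719459] [270.20377047 148.75031471]
```

>>> {"method": "drive_tool", "body": {"commands": [[0,0,-0.4,0,0,0,0],[0,0,0,0,0,0,0],[0,0,0,0,0,0,0],[0,0,0,0,0,0,0]]}}

```text
time_s: 20.72
tool_pos: [0.5771, -0.0222, 0.1707]
tool_rot: [-180.0, 0.1, 66.0]
force: [-1.4, 0.3, 6.1]
grip_width: 0.0006
```

>>> {"method": "drive_tool", "body": {"commands": [[0.1,0,-0.4,0,0,0,0],[0,0,0,0,0,0,0],[0,0,0,0,0,0,0],[0,0,0,0,0,0,0]]}}

```text
time_s: 21.05
tool_pos: [0.5776, -0.021, 0.1745]
tool_rot: [-180.0, 0.1, 66.0]
force: [-0.5, -0.1, 1.4]
grip_width: 0.0002
```

>>> {"method": "drive_tool", "body": {"commands": [[0.2,0,-0.7,0,0,0,0],[0.2,0,-0.7,0,0,0,0],[0,0,0,0,0,0,0],[0,0,0,0,0,0,0]]}}

```text
time_s: 21.38
tool_pos: [0.5798, -0.0161, 0.1896]
tool_rot: [179.9, -0.0, 66.0]
force: [0.7, 0.3, 1.6]
grip_width: 0.0009
```

Run:
```python
from h import *
go((30,-38,89),0)
s=env.read_camera("scene")
cv2.imwrite('pics/s14.png',cv2.resize(s["img"][140:220,200:320],None,fx=6.5,fy=6.5,interpolation=cv2.INTER_CUBIC));w=shot("wrist","w14.png")
im=w["img"].astype(int);mb=(im[...,0]-im[...,2]>60)
for v in (115,160,200,210): u=np.nonzero(mb[v,120:400])[0]+120;print(v,u.min(),u.max())
```

```text
t 21.38 q [ 37.4  19.8 -45.7  99.4  15.3  67.2 -36.6] F [0.7 0.3 1.6] tipnow m [ 29.9 -28.4 119.6]
shift cm [-0.96  0.01  3.06] rot deg [ 0.07 -0.02  0.04] afterwards shift in goal axes [-0.96  0.02  3.06]
115 179 330
160 178 332
200 177 332
210 176 333
```

View pics/s14.png

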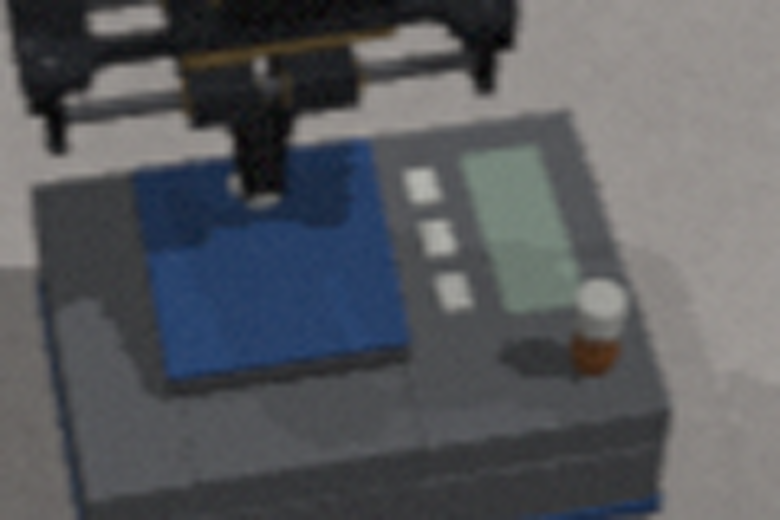

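View pics/w14.png

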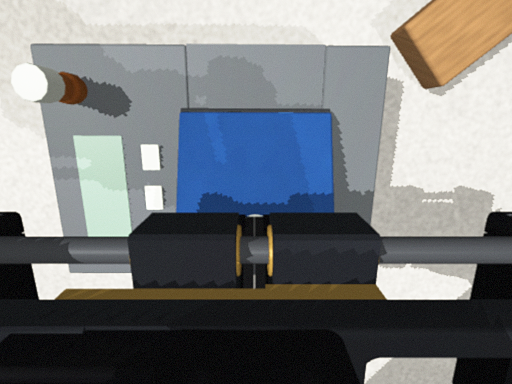

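Run:
```python
from h import *
p,R,o=cur();w=env.read_camera("wrist")
T=np.eye(4);T[:3,:3]=R;T[:3,3]=p;X=np.linalg.inv(T)@w["pose"]
def cam(pos,rpy):
    T=np.eye(4);T[:3,:3]=Ro.from_euler('xyz',rpy,degrees=True).as_matrix();T[:3,3]=pos
    return dict(mtx=w["mtx"],pose=T@X)
c5=cam([.5872,-.0032,.1549],[-180,-15,65.8]);c6=cam([.5707,-.0423,.1571],[-179.9,-30,65.3]);c7=cam([.5809,-.0112,.1402],[-179.9,-30,66]);c8=cam([.5506,-.0847,.2069],[-180,-29.9,65.6]);c4=cam([.5295,-.1299,.2574],[-180,-15,65.8])
cams={5:c5,6:c6,7:c7,8:c8,4:c4}
import pickle;pickle.dump(cams,open('cams.pkl','wb'))
tiles=[]
for n,(x,y) in {6:(200,10),7:(200,60),8:(205,20)}.items():
    im=cv2.imread(f'pics/w{n}.png');tiles.append(cv2.resize(im[y:y+130,x:x+88],None,fx=3,fy=3,interpolation=cv2.INTER_CUBIC))
cv2.imwrite('pics/tiles.png',np.hstack(tiles))
im=cv2.imread('pics/w4.png');cv2.imwrite('pics/w4c.png',cv2.resize(im[0:180,190:320],None,fx=4,fy=3.3,interpolation=cv2.INTER_CUBIC))
for uv in [(254,115),(254,132),(242,124),(266,124)]: print('slot',w2m(onz(c4,uv,.075)).round(1))
for uv in [(209,60),(298,60),(213,114),(298,114)]: print('recess',w2m(onz(c4,uv,.075)).round(1))
```

```text
slot [ 31.6 -32.4  75. ]
slot [ 31.5 -49.7  75. ]
slot [ 19.4 -41.5  75. ]
slot [ 43.7 -41.6  75. ]
recess [-14.   23.6  75. ]
recess [76.3 23.4 75. ]
recess [ -9.9 -31.3  75. ]
recess [ 76.1 -31.5  75. ]
```

View pics/tiles.png

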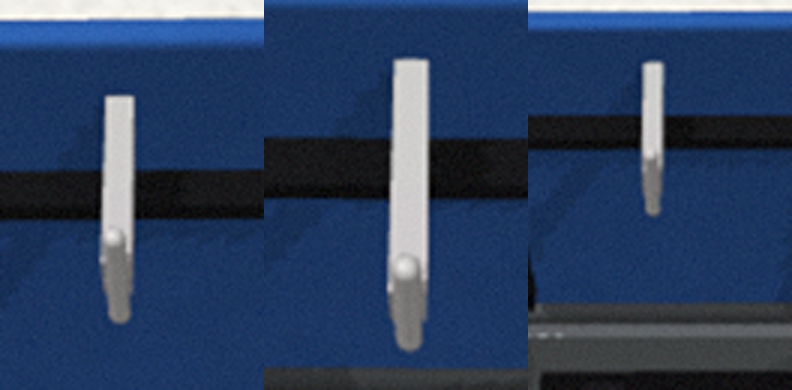

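View pics/w4c.png

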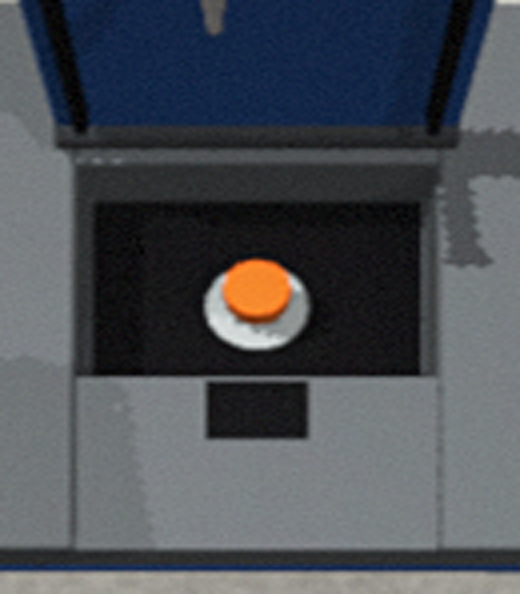

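Run:
```python
from h import *
import pickle;c=pickle.load(open('cams.pkl','rb'))
D=dict(root={6:(240,42.3),7:(249,80),8:(246.7,41)},ball={6:(238.3,89),7:(247,149.3),8:(245.7,72.3)},low={6:(239.7,116.7),7:(248.3,176),8:(246.7,91)})
for k,v in D.items():
    P,e=tri([ray(c[n],uv) for n,uv in v.items()]); m=w2m(P); 
    dy,dz=m[1]-40,m[2]-83; a=1.75; r=-dy*np.cos(a)+dz*np.sin(a); n=dy*np.sin(a)+dz*np.cos(a)
    print(k,m.round(1),np.round(e,4),'closed: y',40-r,'z',83+n)
```

```text
root [ 28.   56.  163.6] [0.     0.0001 0.0002] closed: y -42.16267367350295 z 84.37547491902369
ball [ 27.8  24.3 173.4] [0.0003 0.0002 0.0002] closed: y -46.13228862836739 z 51.49017086102559
low [ 27.9  20.  160.5] [0.0001 0.0001 0.0002] closed: y -32.693122875123436 z 49.52183971184905
```

>>> {"method": "drive_tool", "body": {"commands": [[-0.3,0,0.3,0,0,0,0],[-0.3,0,0.3,0,0,0,0],[-0.2,0,0.3,0,0,0,0],[-0.2,0,0.3,0,0,0,0],[0,0,0.2,0,0,0,0],[0,0,0,0,0,0,0],[0,0,0,0,0,0,0]]}}

```text
time_s: 22.12
tool_pos: [0.5747, -0.0268, 0.1744]
tool_rot: [-179.9, 0.1, 66.0]
force: [-0.3, -0.5, 1.5]
grip_width: 0.0004
```

>>> {"method": "drive_tool", "body": {"commands": [[0,0,0.1,0,0,0,0],[0,0,0.1,0,0,0,0],[0,0,0,0,0,0,0],[0,0,0,0,0,0,0]]}}

```text
time_s: 22.45
tool_pos: [0.5751, -0.0265, 0.1729]
tool_rot: [-180.0, 0.1, 66.0]
force: [-2.5, -1.7, 3.3]
grip_width: 0.0007
```

>>> {"method": "drive_tool", "body": {"commands": [[0,0,0.1,0,0,0,0],[0,0,0.1,0,0,0,0],[0,0,0,0,0,0,0],[0,0,0,0,0,0,0]]}}

```text
time_s: 22.78
tool_pos: [0.5754, -0.0264, 0.1715]
tool_rot: [180.0, 0.1, 66.0]
force: [-3.2, -1.8, 5.2]
grip_width: 0.0004
```

Run:
```python
from h import *
go((30,-38,89),0)
```

```text
t 22.78 q [ 38.   20.4 -45.2 100.9  15.9  65.3 -36.1] F [-3.2 -1.8  5.2] tipnow m [ 30.  -39.7 101.5]
shift cm [ 0.16 -0.    1.25] rot deg [ 0.04  0.08 -0.02] afterwards shift in goal axes [ 0.16 -0.    1.25]
```

>>> {"method": "drive_tool", "body": {"commands": [[0,0,0.1,0,0,0,0],[0,0,0.1,0,0,0,0],[0,0,0,0,0,0,0],[0,0,0,0,0,0,0],[0,0,0,0,0,0,0]]}}

```text
time_s: 23.2
tool_pos: [0.5753, -0.0267, 0.1702]
tool_rot: [180.0, 0.1, 66.0]
force: [-3.4, -3.2, 12.0]
grip_width: 0.0005
```

>>> {"method": "drive_tool", "body": {"commands": [[0,0,0.1,0,0,0,0],[0,0,0.1,0,0,0,0],[0,0,0,0,0,0,0],[0,0,0,0,0,0,0],[0,0,0,0,0,0,0]]}}

```text
time_s: 23.62
tool_pos: [0.5754, -0.0268, 0.1691]
tool_rot: [179.9, 0.2, 66.0]
force: [-6.9, -3.3, 16.9]
grip_width: 0.0007
```

Run:
```python
from h import *
o=cur()[2];print(o["effort"],o["wrist_torque"])
t=env.read_camera("top");s=env.read_camera("scene")
cv2.imwrite('pics/s15.png',cv2.resize(s["img"][90:230,180:320],None,fx=5,fy=4.2,interpolation=cv2.INTER_CUBIC))
```

```text
[ -2.09973492 -31.57612324  -7.82159507 -24.12338018  -0.75106015
  -2.76048169   0.0330702 ] [-0.90368018  1.54800801 -0.06459375]
```

View pics/s15.png

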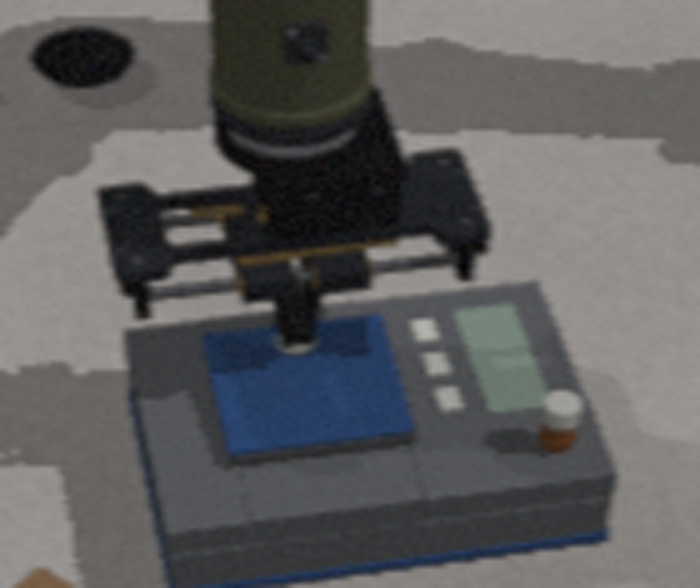

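Run:
```python
from h import *
p,R,o=cur();F=o["force"];M=o["wrist_torque"]
S=lambda v:np.array([[0,-v[2],v[1]],[v[2],0,-v[0]],[-v[1],v[0],0]])
r=np.linalg.lstsq(-S(F),M,rcond=None)[0];d=F/np.linalg.norm(F)
B=np.c_[EX,EY,EZ]
print(F@B)
for ref in (0,.05,.1,.15):
    for z in (.075,.1,.17):
        k=(z-(p[2]+ref+r[2]))/d[2]; q=p+[0,0,ref]+r+k*d; print(ref,z,w2m(q).round(1))
```

```text
[1.59201668 0.52878438 2.31037749]
0 0.075 [108.3 -15.7  75. ]
0 0.1 [125.6 -10.  100. ]
0 0.17 [173.8   6.1 170. ]
0.05 0.075 [ 73.9 -27.1  75. ]
0.05 0.1 [ 91.1 -21.4 100. ]
0.05 0.17 [139.3  -5.4 170. ]
0.1 0.075 [ 39.4 -38.6  75. ]
0.1 0.1 [ 56.7 -32.8 100. ]
0.1 0.17 [104.9 -16.8 170. ]
0.15 0.075 [  5. -50.  75.]
0.15 0.1 [ 22.2 -44.3 100. ]
0.15 0.17 [ 70.4 -28.3 170. ]
```

>>> {"method": "drive_tool", "body": {"commands": [[0,0,0,0,0,0,0],[0,0,0,0,0,0,0]]}}

```text
time_s: 23.88
tool_pos: [0.5757, -0.0258, 0.167]
tool_rot: [179.9, -0.0, 66.0]
force: [0.3, -0.4, 2.7]
grip_width: 0.0005
```

Run:
```python
from h import *
go((30,-38,89),0)
w=shot("wrist","w16.png")
im=w["img"].astype(int);mb=(im[...,0]-im[...,2]>60)
for v in (115,160,200,210): u=np.nonzero(mb[v,120:400])[0]+120;print(v,u.min(),u.max())
s=env.read_camera("scene")
cv2.imwrite('pics/s16.png',cv2.resize(s["img"][90:230,180:320],None,fx=5,fy=4.2,interpolation=cv2.INTER_CUBIC))
```

```text
t 23.88 q [ 37.9  20.7 -45.1 101.2  16.1  64.7 -36.3] F [ 0.3 -0.4  2.7] tipnow m [ 30.1 -38.8  97. ]
shift cm [ 0.08 -0.    0.8 ] rot deg [ 0.07 -0.02  0.  ] afterwards shift in goal axes [ 0.08 -0.    0.8 ]
115 169 340
160 171 338
200 173 336
210 173 335
```

View pics/s16.png

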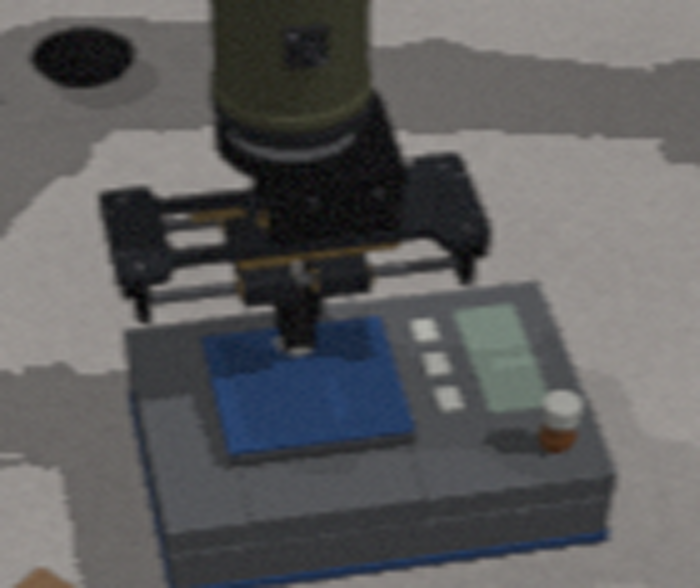

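View pics/w16.png

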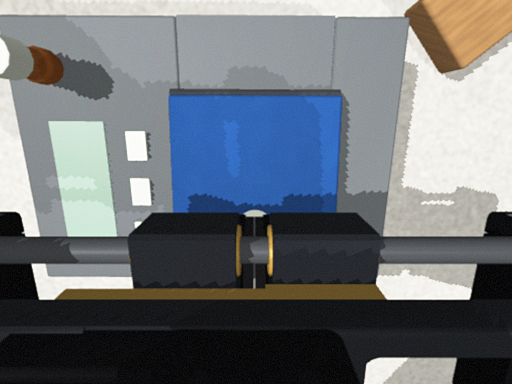

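The snag gave way at about 17 N, and the force is back to 2.7 N. I'll keep pressing slowly to the stop.

>>> {"method": "drive_tool", "body": {"commands": [[0.05,0,0.15,0,0,0,0],[0,0,0.15,0,0,0,0],[0,0,0.15,0,0,0,0],[0,0,0,0,0,0,0],[0,0,0,0,0,0,0]]}}

```text
time_s: 24.4
tool_pos: [0.5753, -0.0254, 0.162]
tool_rot: [-180.0, 0.0, 66.0]
force: [-0.3, -0.6, 1.1]
grip_width: 0.0004
```

>>> {"method": "drive_tool", "body": {"commands": [[0.05,0,0.15,0,0,0,0],[0,0,0.15,0,0,0,0],[0,0,0,0,0,0,0],[0,0,0,0,0,0,0]]}}

```text
time_s: 24.73
tool_pos: [0.5754, -0.0251, 0.1591]
tool_rot: [-180.0, 0.0, 66.0]
force: [0.4, -1.3, 2.3]
grip_width: 0.0007
```

>>> {"method": "drive_tool", "body": {"commands": [[0,0,0.15,0,0,0,0],[0,0,0.15,0,0,0,0],[0,0,0,0,0,0,0],[0,0,0,0,0,0,0]]}}

```text
time_s: 25.07
tool_pos: [0.5755, -0.0252, 0.1561]
tool_rot: [-180.0, 0.0, 66.0]
force: [-0.1, -2.1, 2.2]
grip_width: 0.0005
```

>>> {"method": "drive_tool", "body": {"commands": [[0,0,0.1,0,0,0,0],[0,0,0.1,0,0,0,0],[0,0,0,0,0,0,0],[0,0,0,0,0,0,0]]}}

```text
time_s: 25.4
tool_pos: [0.5755, -0.0252, 0.1542]
tool_rot: [-180.0, 0.0, 66.0]
force: [-1.5, -1.3, 1.9]
grip_width: 0.0003
```

>>> {"method": "drive_tool", "body": {"commands": [[0,0,0.1,0,0,0,0],[0,0,0,0,0,0,0],[0,0,0,0,0,0,0]]}}

```text
time_s: 25.65
tool_pos: [0.5756, -0.0252, 0.1538]
tool_rot: [-180.0, 0.1, 66.0]
force: [-3.5, -0.9, 7.3]
grip_width: 0.0007
```

>>> {"method": "drive_tool", "body": {"commands": [[0,0,0.1,0,0,0,0],[0,0,0,0,0,0,0],[0,0,0,0,0,0,0]]}}

```text
time_s: 25.9
tool_pos: [0.5756, -0.0251, 0.1534]
tool_rot: [180.0, 0.1, 66.0]
force: [-3.4, -1.4, 9.3]
grip_width: 0.0004
```

Firm stop at the expected height, so I'll release.

>>> {"method": "drive_tool", "body": {"commands": [[0,0,-0.2,0,0,0,0],[0,0,-0.3,0,0,0,0],[0,0,-0.4,0,0,0,0],[0,0,-0.6,0,0,0,0],[-0.6,0,-1.2,0,0,0,0],[-1.2,0,-2,0,0,0,0],[-2,0,-2,0,0,0,0],[-2,0,-2,0,0,0,0],[-2,0,-2,0,0,0,0],[-2,0,-1,0,0,0,0],[-1,0,0,0,0,0,0],[0,0,0,0,0,0,0],[0,0,0,0,0,0,0],[0,0,0,0,0,0,0],[0,0,0,0,0,0,0],[0,0,0,0,0,0,0],[0,0,0,0,0,0,0],[0,0,0,0,0,0,0]]}}

```text
time_s: 27.4
tool_pos: [0.5318, -0.123, 0.269]
tool_rot: [-180.0, 0.0, 66.1]
force: [-0.7, 0.2, -1.0]
grip_width: 0.0005
```

>>> {"method": "drive_tool", "body": {"commands": [[0,0,0,0,0,0,0],[0,0,0,0,0,0,0],[0,0,0,0,0,0,0],[0,0,0,0,0,0,0],[0,0,0,0,0,0,0],[0,0,0,0,0,0,0],[0,0,0,0,0,0,0],[0,0,0,0,0,0,0],[0,0,0,0,0,0,0],[0,0,0,0,0,0,0],[0,0,0,0,0,0,0],[0,0,0,0,0,0,0],[0,0,0,0,0,0,0],[0,0,0,0,0,0,0],[0,0,0,0,0,0,0],[0,0,0,0,0,0,0],[0,0,0,0,0,0,0],[0,0,0,0,0,0,0]]}}

```text
time_s: 28.9
tool_pos: [0.5317, -0.1237, 0.2693]
tool_rot: [-180.0, 0.0, 66.0]
force: [0.1, 0.4, 0.2]
grip_width: 0.0005
```

Run:
```python
from h import *
go((30,-38,89),0)
w=shot("wrist","w17.png");s=shot("scene","s17.png");t=shot("top","t17.png")
im=s["img"].astype(int);mb=((im[...,0]-im[...,2]>45)*255).astype(np.uint8);mb[:150]=0;mb[205:]=0;mb[:,:210]=0;mb[:,280:]=0
k=max(cv2.findContours(mb,0,2)[0],key=cv2.contourArea);print(cv2.approxPolyDP(k,4,True)[:,0].tolist())
im=w["img"].astype(int);mb=((im[...,0]-im[...,2]>60)*255).astype(np.uint8)
k=max(cv2.findContours(mb,0,2)[0],key=cv2.contourArea)
for x in cv2.approxPolyDP(k,5,True)[:,0].astype(float):print(x,w2m(onz(w,x,.089)).round(1))
```

```text
t 28.9 q [ 50.7  10.3 -44.6  98.6   7.5  74.2 -19.6] F [0.1 0.4 0.2] tipnow m [  29.7 -146.2  199.3]
shift cm [10.82  0.03 11.02] rot deg [-0.01  0.03 -0.  ] afterwards shift in goal axes [10.82  0.03 11.03]
[[264, 177], [226, 182]]
[454. 366.] [ 264.4 -360.5   89. ]
[450. 362.] [ 258.7 -354.8   89. ]
[411. 383.] [ 217.6 -385.4   89. ]
[451. 383.] [ 265.1 -385.3   89. ]
```

View pics/w17.png

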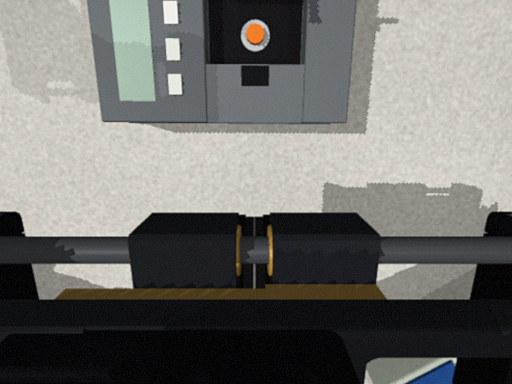

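View pics/s17.png

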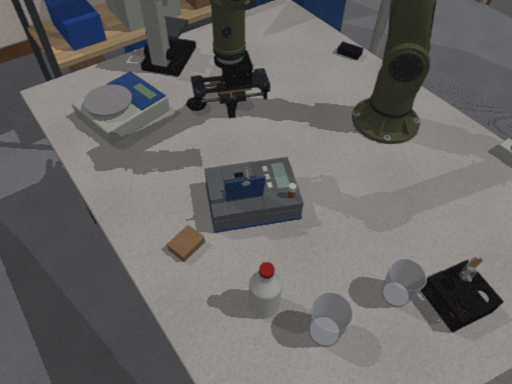

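The cover reopened, so this press didn't latch it. I'll tilt the wrist camera to inspect the striker and slot before retrying.

>>> {"method": "drive_tool", "body": {"commands": [[1,0,0.5,0,6,0,0],[1.5,0,0.5,0,6,0,0],[1.5,0,0.5,0,6,0,0],[1.5,0,0.5,0,6,0,0],[1,0,0,0,6,0,0],[0,0,0,0,0,0,0]]}}

```text
time_s: 29.55
tool_pos: [0.5579, -0.065, 0.2619]
tool_rot: [-179.8, -30.1, 65.7]
force: [-0.5, -0.9, -1.0]
grip_width: 0.0006
```

Run:
```python
from h import *
w=shot("wrist","w18.png");import pickle;pickle.dump({k:w[k] for k in('mtx','pose')},open('c18.pkl','wb'))
cv2.imwrite('pics/w18c.png',cv2.resize(w["img"][0:215,150:360],None,fx=3.8,fy=2.79,interpolation=cv2.INTER_CUBIC))
```

```text
(no output)
```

View pics/w18c.png

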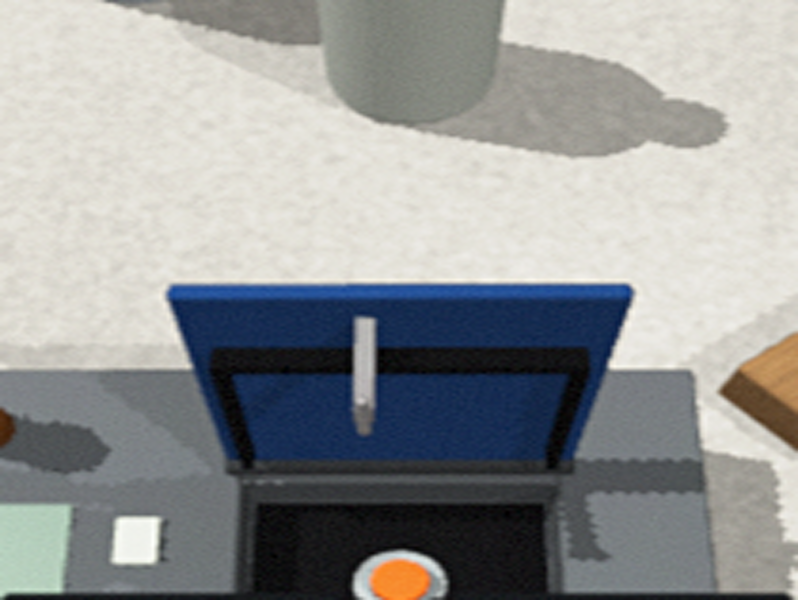

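Run:
```python
from h import *
import pickle;c=pickle.load(open('cams.pkl','rb'));c[18]=pickle.load(open('c18.pkl','rb'))
# points: intersect ray with cover plane-normal end plane: use meter y=20 (lower end) for pin, y=56 for root
def ony(cm,uv,y):
    o,d=ray(cm,uv);o=w2m(o);d=np.array([d@EX,d@EY,d[2]]);k=(y-o[1])/d[1];return (o+k*d).round(1)
print('w4 low',ony(c[4],(243.2,10),20))
print('w18 low',ony(c[18],(150+364/3.8,432/2.79),20),'root',ony(c[18],(150+365/3.8,320/2.79),56),'cover corners',ony(c[18],(150+170/3.8,290/2.79),56),ony(c[18],(150+632/3.8,290/2.79),56))
print('w8 low',ony(c[8],(246.7,91),20),'root',ony(c[8],(246.7,41),56),'corners',ony(c[8],(178,27),56),ony(c[8],(328,27),56))
go((30,-125,250),0)
```

```text
w4 low [ 23.9  20.  159.8]
w18 low [ 24.1  20.  160.9] root [ 24.2  56.  161.5] cover corners [-15.6  56.  177.8] [ 79.9  56.  177.2]
w8 low [ 28.2  20.  160.5] root [ 28.2  56.  163.6] corners [-14.5  56.  175.3] [ 79.5  56.  174.8]
t 29.6 q [ 62.1  11.9 -47.5 103.2 -22.9  65.9   0.3] F [-0.3  0.3 -0.5] tipnow m [ 29.8 -47.1 201.4]
shift cm [-0.84  0.02 -7.16] rot deg [ -0.06 -29.87  -0.21] afterwards shift in goal axes [-4.3   0.02 -5.79]
```

The striker slides sideways. It was at x≈24 after the first opening, got nudged to 28 when the gripper came near it, and is back at 24 now. That nudge would explain the snag and the failed latching. I'll shut the cover again without touching the striker.

>>> {"method": "drive_tool", "body": {"commands": [[-0.5,0,-1,0,-6,0,0],[-1,0,-2,0,-6,0,0],[-0.5,0,-2,0,-6,0,0],[0,0,-2,0,-6,0,0],[0,0,-0.5,0,-6,0,0],[0,0,0,0,0,0,0]]}}

```text
time_s: 30.1
tool_pos: [0.5438, -0.0976, 0.329]
tool_rot: [179.6, 0.2, 66.4]
force: [0.0, 1.8, 0.1]
grip_width: 0.0007
```

Run:
```python
from h import *
go((30,105,250),0)
```

```text
t 30.1 q [ 49.5   9.2 -46.7  92.9   7.1  80.5 -21.6] F [0.  1.8 0.1] tipnow m [  30.6 -117.7  259. ]
shift cm [22.24  0.14  0.81] rot deg [0.41 0.23 0.41] afterwards shift in goal axes [ 2.224e+01 -1.000e-02  9.000e-01]
```

>>> {"method": "drive_tool", "body": {"commands": [[1.2,0,0,0,0,0,0],[2.2,0,0,0,0,0,0],[2.5,0,0,0,0,0,0],[2.5,0,0,0,0,0,0],[2.5,0,0,0,0,0,0],[2.5,0,0,0,0,0,0],[2.5,0,0,0,0,0,0],[2.5,0,0,0,0,0,0],[2.2,0,0.3,0,0,0,0],[1.2,0,1,0,0,0,0],[0.4,0,2,0,0,0,0],[0,0,2,0,0,0,0],[0,0,1.5,0,0,0,0],[0,0,0.5,0,0,0,0],[0,0,0,0,0,0,0]]}}

```text
time_s: 31.35
tool_pos: [0.6309, 0.1001, 0.2502]
tool_rot: [-179.8, 0.1, 66.0]
force: [0.1, -0.6, -0.2]
grip_width: 0.0005
```

Run:
```python
from h import *
go((30,70,159),0)
```

```text
t 31.35 q [ 25.6  25.7 -49.   86.6  19.6  76.9 -49.1] F [ 0.1 -0.6 -0.2] tipnow m [ 29.1  98.4 180.2]
shift cm [-2.85  0.08  2.13] rot deg [-0.18  0.12 -0.03] afterwards shift in goal axes [-2.86  0.07  2.12]
```

>>> {"method": "drive_tool", "body": {"commands": [[-0.4,0.05,0.8,0,0,0,0],[-0.7,0,0.8,0,0,0,0],[-0.8,0,0.5,0,0,0,0],[-0.7,0,0,0,0,0,0],[-0.6,0,0,0,0,0,0],[-0.5,0,0,0,0,0,0],[-0.5,0,0,0,0,0,0],[0,0,0,0,0,0,0]]}}

```text
time_s: 32.02
tool_pos: [0.6151, 0.0611, 0.2319]
tool_rot: [179.9, 0.0, 65.9]
force: [0.7, 0.7, 0.9]
grip_width: 0.0009
```

>>> {"method": "drive_tool", "body": {"commands": [[-0.65,0,-0.05,0,0,0,0],[-0.65,0,0,0,0,0,0],[-0.68,0,0.05,0,0,0,0],[-0.68,0,0.08,0,0,0,0],[-0.67,0,0.18,0,0,0,0],[-0.67,0,0.21,0,0,0,0],[-0.63,0,0.3,0,0,0,0],[-0.63,0,0.32,0,0,0,0],[-0.58,0,0.4,0,0,0,0],[-0.57,0,0.44,0,0,0,0],[0,0,0,0,0,0,0]]}}

```text
time_s: 32.93
tool_pos: [0.5881, 0.0018, 0.2109]
tool_rot: [-179.9, 0.1, 65.9]
force: [0.0, 0.4, 0.5]
grip_width: 0.0002
```

Run:
```python
from h import *
go((30,-19,129.6),0)
```

```text
t 32.93 q [ 37.5  20.6 -48.7  96.7  16.4  70.3 -39.2] F [0.  0.4 0.5] tipnow m [ 30.1  -8.8 140.9]
shift cm [-1.04 -0.02  1.13] rot deg [-0.08  0.15 -0.11] afterwards shift in goal axes [-1.04 -0.02  1.13]
```

>>> {"method": "drive_tool", "body": {"commands": [[-0.5,0,0.5,0,0,0,0],[-0.5,0,0.6,0,0,0,0],[-0.4,0,0.6,0,0,0,0],[-0.4,0,0.62,0,0,0,0],[-0.3,0,0.5,0,0,0,0],[-0.2,0,0.4,0,0,0,0],[-0.1,0,0.2,0,0,0,0],[0,0,0,0,0,0,0]]}}

```text
time_s: 33.6
tool_pos: [0.5789, -0.0187, 0.1772]
tool_rot: [-180.0, 0.1, 66.0]
force: [0.1, 0.8, 1.3]
grip_width: 0.0008
```

>>> {"method": "drive_tool", "body": {"commands": [[-0.1,0,0.2,0,0,0,0],[-0.1,0,0.2,0,0,0,0],[0,0,0,0,0,0,0],[0,0,0,0,0,0,0]]}}

```text
time_s: 33.93
tool_pos: [0.5784, -0.02, 0.1738]
tool_rot: [-180.0, 0.0, 66.0]
force: [-0.6, 1.1, 2.0]
grip_width: 0.0003
```

>>> {"method": "drive_tool", "body": {"commands": [[-0.1,0,0.2,0,0,0,0],[0,0,0.2,0,0,0,0],[0,0,0,0,0,0,0],[0,0,0,0,0,0,0]]}}

```text
time_s: 34.27
tool_pos: [0.578, -0.0211, 0.1697]
tool_rot: [-180.0, 0.0, 66.0]
force: [0.5, 0.4, 1.3]
grip_width: 0.0006
```

No snag at z=0.170 this time (1.3 N). I'll continue to the stop.

>>> {"method": "drive_tool", "body": {"commands": [[-0.05,0,0.2,0,0,0,0],[-0.05,0,0.2,0,0,0,0],[0,0,0.2,0,0,0,0],[0,0,0.2,0,0,0,0],[0,0,0,0,0,0,0],[0,0,0,0,0,0,0]]}}

```text
time_s: 34.77
tool_pos: [0.5775, -0.0222, 0.1617]
tool_rot: [-180.0, 0.1, 66.0]
force: [1.1, 0.5, 2.1]
grip_width: 0.0005
```

>>> {"method": "drive_tool", "body": {"commands": [[0,0,0.15,0,0,0,0],[0,0,0.15,0,0,0,0],[0,0,0.15,0,0,0,0],[0,0,0,0,0,0,0],[0,0,0,0,0,0,0]]}}

```text
time_s: 35.18
tool_pos: [0.5775, -0.0223, 0.1572]
tool_rot: [-180.0, 0.1, 66.0]
force: [-1.2, -2.2, 1.9]
grip_width: 0.0006
```

>>> {"method": "drive_tool", "body": {"commands": [[0,0,0.1,0,0,0,0],[0,0,0.1,0,0,0,0],[0,0,0.1,0,0,0,0],[0,0,0,0,0,0,0],[0,0,0,0,0,0,0]]}}

```text
time_s: 35.6
tool_pos: [0.5776, -0.0221, 0.1544]
tool_rot: [180.0, 0.1, 66.0]
force: [-0.8, -1.9, 3.4]
grip_width: 0.0006
```

>>> {"method": "drive_tool", "body": {"commands": [[0,0,0.1,0,0,0,0],[0,0,0,0,0,0,0],[0,0,0,0,0,0,0]]}}

```text
time_s: 35.85
tool_pos: [0.5777, -0.0221, 0.154]
tool_rot: [180.0, 0.1, 66.0]
force: [-2.6, -3.3, 8.3]
grip_width: 0.0004
```

>>> {"method": "drive_tool", "body": {"commands": [[0,0,0.1,0,0,0,0],[0,0,0,0,0,0,0],[0,0,0,0,0,0,0]]}}

```text
time_s: 36.1
tool_pos: [0.5777, -0.0221, 0.1537]
tool_rot: [180.0, 0.1, 66.0]
force: [-4.7, -2.2, 11.0]
grip_width: 0.0005
```

>>> {"method": "drive_tool", "body": {"commands": [[0,0,-0.15,0,0,0,0],[0,0,-0.15,0,0,0,0],[0,0,-0.15,0,0,0,0],[0,0,-0.15,0,0,0,0],[0,0,-0.2,0,0,0,0],[0,0,-0.3,0,0,0,0],[0,0,-0.4,0,0,0,0],[0,0,-0.4,0,0,0,0],[0,0,0,0,0,0,0]]}}

```text
time_s: 36.85
tool_pos: [0.578, -0.0215, 0.1722]
tool_rot: [179.9, -0.0, 66.0]
force: [0.9, -0.6, 0.1]
grip_width: 0.0006
```

>>> {"method": "drive_tool", "body": {"commands": [[-0.3,0,-0.5,0,0,0,0],[-1,0,-1.2,0,0,0,0],[-2,0,-2,0,0,0,0],[-2,0,-2,0,0,0,0],[-2,0,-2,0,0,0,0],[-2,0,-1,0,0,0,0],[-1,0,0,0,0,0,0],[0,0,0,0,0,0,0],[0,0,0,0,0,0,0],[0,0,0,0,0,0,0],[0,0,0,0,0,0,0],[0,0,0,0,0,0,0]]}}

```text
time_s: 37.85
tool_pos: [0.5358, -0.1144, 0.2577]
tool_rot: [-179.9, -0.0, 66.1]
force: [0.3, -1.0, -0.1]
grip_width: 0.0012
```

Run:
```python
from h import *
go((30,-38,89),0)
w=shot("wrist","w19.png");s=shot("scene","s19.png")
im=s["img"].astype(int);mb=((im[...,0]-im[...,2]>45)*255).astype(np.uint8);mb[:150]=0;mb[205:]=0;mb[:,:210]=0;mb[:,280:]=0
k=max(cv2.findContours(mb,0,2)[0],key=cv2.contourArea);print(cv2.approxPolyDP(k,4,True)[:,0].tolist())
cv2.imwrite('pics/s19c.png',cv2.resize(s["img"][90:240,170:330],None,fx=4.8,fy=3.9,interpolation=cv2.INTER_CUBIC))
```

```text
t 37.85 q [ 52.3  11.9 -48.1  99.1   9.2  73.2 -21.7] F [ 0.3 -1.  -0.1] tipnow m [  29.5 -136.   187.7]
shift cm [9.8  0.07 9.87] rot deg [-0.08 -0.01  0.13] afterwards shift in goal axes [9.8  0.04 9.87]
[[254, 167], [242, 169], [239, 177], [234, 170], [221, 172], [226, 197], [261, 192]]
```

View pics/s19c.png

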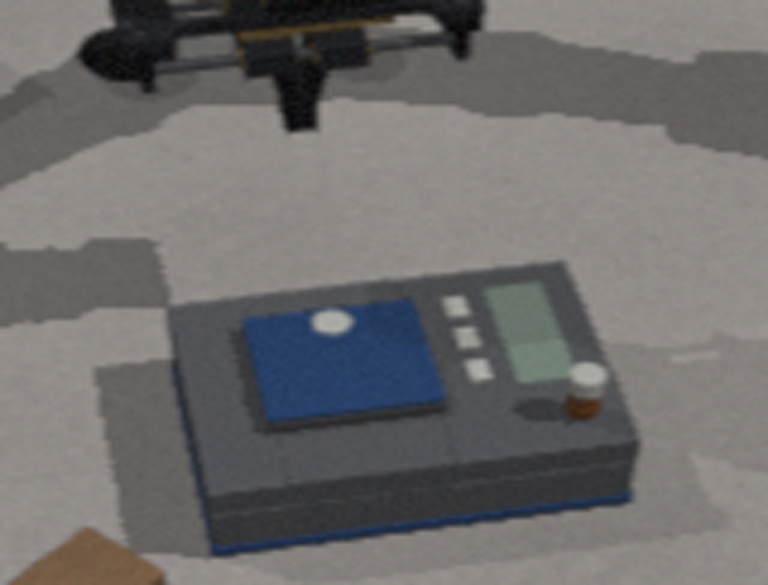

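View pics/w19.png

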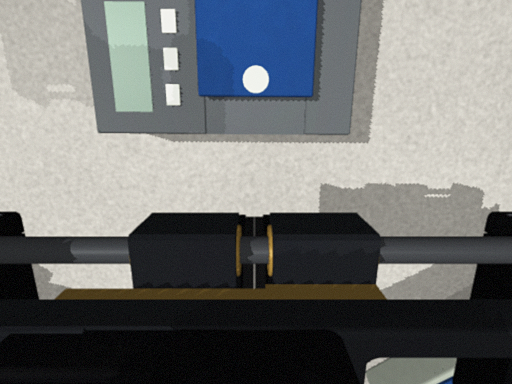

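The cover is shut: its scene contour ((254,167), (221,172), (226,197)) is the same as at the start. I'll wait a second, check again and hand in.

>>> {"method": "drive_tool", "body": {"commands": [[0,0,0,0,0,0,0],[0,0,0,0,0,0,0],[0,0,0,0,0,0,0],[0,0,0,0,0,0,0],[0,0,0,0,0,0,0],[0,0,0,0,0,0,0],[0,0,0,0,0,0,0],[0,0,0,0,0,0,0],[0,0,0,0,0,0,0],[0,0,0,0,0,0,0],[0,0,0,0,0,0,0],[0,0,0,0,0,0,0]]}}

```text
time_s: 38.95
tool_pos: [0.5357, -0.1159, 0.2584]
tool_rot: [-180.0, 0.0, 66.0]
force: [0.9, -0.0, -0.1]
grip_width: 0.0004
```

Run:
```python
from h import *
s=shot("scene","s20.png");a=cv2.imread("pics/scene0.png")
im=s["img"].astype(int);mb=((im[...,0]-im[...,2]>45)*255).astype(np.uint8);mb[:150]=0;mb[205:]=0;mb[:,:210]=0;mb[:,280:]=0
k=max(cv2.findContours(mb,0,2)[0],key=cv2.contourArea);print(cv2.approxPolyDP(k,4,True)[:,0].tolist())
d=cv2.absdiff(s["img"],a).max(2)
for n,(x0,x1,y0,y1) in dict(vial=(284,302,182,200),wash=(245,285,260,320),bk1=(308,355,292,348),bk2=(380,430,258,308),box=(165,208,226,262),jar=(220,245,80,106)).items(): print(n,d[y0:y1,x0:x1].mean().round(1))
if len(k)>20: print(env.sign_off())
```

```text
[[254, 167], [242, 169], [241, 176], [234, 170], [221, 172], [226, 197], [261, 192]]
vial 5.8
wash 6.7
bk1 6.7
bk2 6.4
box 6.4
jar 74.9
the job is handed in; nothing more can be done
None
```

The job is done and handed in at about 39 s. The cover was opened by its push latch, the cuvette was pushed down onto its hard stop, and the cover is shut and latched again.

**Opening:** one press to a firm stop at about 10 N released the latch, and the cover sprang open.

**Cuvette:** it slid at about 3–4 N, then stopped hard (17 N peak). The fingertip was then about 60 mm above the bench. The cameras put the cap at about 62 mm, against 70 mm before.

**First closing failed:** the cover snagged at about 7–8°, gave way at about 17 N, reached its stop and sprang open again when released. The striker inside the cover had slid about 4 mm sideways. I most likely nudged it with the gripper on the first approach to the cuvette. After the cover reopened the striker was back in its first place.

**Second closing:** it went down with only 1–3 N until the stop (11 N). On release the cover stayed shut.

**Last checks:** about two seconds after release the cover's outline in the scene camera matched the one at the start, and the robot was touching nothing. The vial, both beakers, wash bottle and box looked unchanged. The jar check did not pass: that part of the picture differed from the start (75 against about 6 elsewhere), most likely because the arm and its shadow were in the way. The arm never went near the jar. I did not compare the dish.

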